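# Stack and chock the round-bar offcuts

## Task

Stack the three aluminium round-bar offcuts on the plywood board so that they cannot roll apart: lay the thickest against the middle of the batten, parallel to it, and the middle-sized one close beside it, and chock that one with the hardwood block lying flat, its long side up close against the bar; then set the hex nut flat on top of the block as a weight. Only after that lay the thinnest bar on top, in the groove between the other two. Keep everything centred on the row, and leave the glass jar standing where it is.

Things in the scene. Friction and masses are not known exactly. Their poses are not given: they have to be found in the camera images.
- thick_center (a point): the thickest of three bare-aluminium round-bar offcuts (solid, with flat sawn ends): 52 mm diameter, 56 mm long, about 0.32 kg, lying on its side. This point is its centre; its x axis runs along the bar. It can be picked by its two flat ends.
- medium_center (a point): the middle round-bar offcut: 40 mm diameter, 56 mm long, about 0.19 kg, lying on its side. This point is its centre; x runs along the bar.
- slim_center (a point): the thinnest round-bar offcut: 28 mm diameter, 66 mm long, about 0.11 kg, lying on its side. This point is its centre; x runs along the bar.
- chock_center (a point): the dark hardwood chock, a rectangular block 60 mm long (its x), 44 mm wide (its y) and 34 mm high (its z), lying flat, about 0.09 kg. This point is its centre. Its bottom and top are flat.
- nut_center (a point): a big dark steel hexagon nut lying flat, 24 mm high, 41 mm across flats, with a hole about 27 mm wide through it, about 0.16 kg. This point is its centre, half-way up. One pair of flats faces along its x axis (so do the others at every 60 degrees); z is up.
- board: the plywood board, fixed to the bench: 130 mm (its x) by 200 mm (its y), 18 mm thick, turned anyhow. Origin at the centre of its underside, on the bench. A wooden batten, 110 mm long along x, 24 mm thick and standing 28 mm above the board, is screwed across it near its +y end; the rest of the top is flat and bare.
- batten_face (a point): the middle of the batten's foot, on the board's top face (18 mm above the bench) in the plane of the batten's long inner face, 72 mm from the board's centre. x runs along the batten, y points into the batten, so the free part of the board lies towards -y; z is up.
- jar_center (a point): an amber glass screw jar with a black cap, 54 mm across and 75 mm high, standing upright among the things; not to be disturbed. This point is its centre, half-way up.
Mind the look-alikes: they are no part of the job. Leave any blue look-alike of the part that bears chock_center alone. What is shaped like the part that bears thick_center but yellow is not meant.

How it is judged (in metres and radians):
On the way, in this order (a step that is already met when the one before it is completed fails the run):
1. the thick bar lies along the batten, the middle bar beside it, and the block chocks the middle bar (x of thick_center in the frame of batten_face between -0.02 and 0.02 m and y of thick_center in the frame of batten_face between -0.037 and -0.022 m and z of thick_center in the frame of batten_face between 0.021 and 0.031 m and angle between the x axis of each of thick_center, medium_center, chock_center and the x axis of batten_face, either way round below 0.2 rad and x of medium_center in the frame of batten_face between -0.02 and 0.02 m and y of medium_center in the frame of batten_face between -0.092 and -0.064 m and z of medium_center in the frame of batten_face between 0.015 and 0.025 m and distance between thick_center and medium_center below 0.058 m and x of chock_center in the frame of batten_face between -0.02 and 0.02 m and y of chock_center in the frame of batten_face between -0.131 and -0.104 m and z of chock_center in the frame of batten_face between 0.012 and 0.022 m and distance between medium_center and chock_center below 0.055 m), for 0.2 s.
2. the nut lies flat on top of the chock, let go (horizontal distance between nut_center and chock_center below 0.014 m and angle between nut_center's own z axis and vertical below 0.15 rad and z of nut_center in the frame of chock_center between 0.024 and 0.034 m and contact force between the fingers and nut below 0.3 N), for 0.2 s.
3. the thin bar lies in the groove on top of the other two, let go (x of slim_center in the frame of batten_face between -0.02 and 0.02 m and y of slim_center in the frame of batten_face between -0.075 and -0.03 m and z of slim_center in the frame of batten_face between 0.04 and 0.062 m and angle between the x axis of slim_center and the x axis of batten_face, either way round below 0.2 rad and distance between slim_center and thick_center below 0.047 m and distance between slim_center and medium_center below 0.042 m and contact force between the fingers and slim below 0.3 N), for 0.2 s.
At the end, for the whole second after the job is handed in: On the board, parallel to the batten (0.2 rad), centred on it (20 mm): thick bar within 11 mm of the batten, gaps to the middle bar and on to the chock at most about 12 mm each, 17 mm in all; nut flat on the chock, centres within 14 mm; thin bar in the groove on both. All released, at rest (all of step 1 and all of step 2 and all of step 3 and linear speed of each of thick, medium, slim, chock, nut below 0.02 m/s and angular speed of each of thick, medium, slim, chock, nut below 0.4 rad/s and contact force between the fingers and thick below 0.3 N and contact force between the fingers and medium below 0.3 N and contact force between the fingers and chock below 0.3 N); the robot touches nothing.
It fails at once if the jar is knocked over or shifted by more than 25 mm (distance of jar_center from where it was at the start of the episode above 0.025 m or angle between jar_center's own z axis and vertical above 0.4 rad).
It also fails if it takes over 128 s, if anything falls off the work surface, if the arm or the gripper's body presses on something with over 40 N, if the wrist force passes 120 N, or if a joint passes its speed limit or range.

## Robot

A 7-joint arm with a two-finger parallel gripper is mounted at the origin on the work surface. World frame = base frame: x ahead of the robot, y to its left, z up, the work surface at z = 0. Lengths are in mm, angles in rad, forces in N, time in s.
With the tool pointing down it reaches from about 400 to 850 mm from the base axis. Payload 4.4 kg.
Tool frame: the origin (TCP) lies between the finger pads; the fingertips stand 8 mm ahead of it and the grasp point (between the pads) lies 11 mm behind it (nose_length is the y of the fingertips in the tool frame, in mm); y points along the fingers, x is the direction in which the jaws open and shut, and the axes are right-handed (so a half turn about y gives the same grasp; the last joint's range is limited). The gripper opens to 94 mm and grips with 3 to 60 N. Pads are 16 mm wide; open, the fingers measure 119 mm over their backs; the gripper's body (75 mm by 177 mm) begins 78 mm behind the grasp point.
Start: joints at [1.133, 0.628, 0.038, 1.517, -0.027, 0.996, -0.02], TCP at [236.169, -605.592, 213.478] pointing down, gripper open.
Joint ranges: [-3.06, 3.06], [-0.37, 2.12], [-1.25, 1.32], [0.18, 2.47], [-1.1, 4.24], [0.23, 1.98], [-2.94, 2.94]. Speed limits (rad/s): [2.57, 2.57, 3.14, 3.14, 3.14, 3.14, 3.14].

## Interface

Orientations are given as a 3x3 rotation matrix whose columns are the frame's x, y, z axes.
In Python, from plant import observe, get_image, get_calibration, job_done, nose_length gives the robot as it stands.
- The arm moves only by the tool apply_moves, never from a script. Its argument "plan" is a list of rows, each a list of 7 numbers: the shift along the world's x, y, z normalised to -1 to 1, where 1 is 100 cm, then the turn, a rotation vector about the world's x, y, z normalised to -1 to 1, where 1 is pi/2 rad, then the opening, from 0 (shut) to 1 (fully open). In form: [[dx, dy, dz, ax, ay, az, grip], ...]. A call has 1 to 20 rows; each row shifts and turns the commanded pose from where the row before left it; what a row does not reach is not made up. A row lasts 1/10 s, in which the tool goes at most 50 mm and 8.59 degrees, less where a joint would pass 70% of its speed; a pose out of reach is approached as far as the arm can. A call with a number of a shift or a turn outside -1 to 1 is refused whole. A call with a gripper value outside its range is refused whole. The fingers move at their own pace and stop on an object; "grip_force" is the grip in N (left out, the last holds). Time passes only in rows, so rows that do not move let the fingers close. It gives the time, the measured TCP pose, the force and the opening at its end, in the units of the state.
- observe(): the state, without advancing time (a new reading comes with each control period).
- get_image(name): name is "scene" or "top" or "wrist"; returns (picture, depth): 480x640x3 uint8, red, green, blue; 480x640 float32, mm along the optical axis (not along the pixel's ray), 0 where there is no reading.
- get_calibration(name): a dict with "vfov" (degrees; the focal length in pixels is half the picture's height over the tangent of half this angle, whatever the lens; pixels are square), "cx", "cy" (the principal point, pixels), "pose" (4x4, takes a point from camera to world coordinates); the wrist camera has in their place "T_tool_cam" (4x4, takes a point from camera to tool coordinates, whose origin is the TCP and whose axes are the tool frame's). Camera axes: x right, y up, looking along -z (the intrinsics and any distortion apply to the point x, -y, -z); pixel columns grow to the right and rows downward; lengths in mm; the calibration is good to about 2 mm. A picture is of the moment at which its call begins: read the wrist's pose just before it. get_calibration takes no time and is no camera call.
- job_done(): hands the job in, once; it reports no verdict.
The state is a dict: "time_s": time; "joint_positions": joint angles; "dq": joint speeds; "effort": joint torques, N m; "eef_pos": TCP position; "ee_rot": TCP orientation; "ft_force": force on the tool from outside, world axes, zero at the start; "torque": the same for the moment, N m; "gripper_width": finger opening in mm.
Only numpy, scipy, OpenCV 4.12 (cv2) and the standard library are available. Lean on these libraries where they do the work, as an engineer would, in place of code of your own. Each camera call takes 0.05 s, during which the arm holds its last target.

## Working session

There is one attempt and no reset: what is moved stays moved. The work goes in short steps, Python scripts to look and compute and a tool call to move; the robot and the scene stay as the last step left them, time stands still between calls to the robot, and variables do not carry over. Pictures are saved under pics/ and viewed, and the job is handed in when it is done.

Besides the shell and the picture viewer there is one more tool, called after "Call:" as name(argument=value, ...), one argument or row to a line, values as JSON. apply_moves: Moves the arm, as the interface text tells. Its arguments: {"type":"object","properties":{"plan":{"type":"array","items":{"type":"array","items":{"type":"number"}}},"grip_force":{"type":"number"}},"required":["plan"]}

```bash
ls; mkdir -p pics
cat > h.py <<'E'
import numpy as np, cv2
from plant import observe, get_image, get_calibration, job_done, nose_length
def save(n,im): cv2.imwrite(f'pics/{n}.png',cv2.cvtColor(im,cv2.COLOR_RGB2BGR))
E
python3 - <<'E'
from h import *
import pickle
for n in ['scene','top','wrist']:
    o=observe()
    p,d=get_image(n);c=get_calibration(n)
    save(n+'0',p);pickle.dump((p,d,c,o),open(n+'0.pkl','wb'))
    print(n,c)
print(observe(),nose_length)
E
```

```text
pics
scene {'vfov': 49.283501945462625, 'cx': 325.4910329201288, 'cy': 242.37911286312772, 'pose': array([[ 7.44371106e-01, -5.64372432e-01,  3.56924943e-01,
         8.71140287e+02],
       [ 6.67762895e-01,  6.27439330e-01, -4.00515422e-01,
        -4.21052174e+02],
       [ 2.09111544e-03,  5.36473340e-01,  8.43914677e-01,
         9.70247563e+02],
       [ 0.00000000e+00,  0.00000000e+00,  0.00000000e+00,
         1.00000000e+00]])}
top {'vfov': 44.4765182311917, 'cx': 323.6094950837942, 'cy': 242.62827627980727, 'pose': array([[ 3.43845259e-03,  9.86288328e-01, -1.64995486e-01,
         3.15146000e+02],
       [-9.99961390e-01,  2.05692555e-03, -8.54325295e-03,
         1.42115822e+01],
       [-8.08672724e-03,  1.65018491e-01,  9.86257321e-01,
         1.12112721e+03],
       [ 0.00000000e+00,  0.00000000e+00,  0.00000000e+00,
         1.00000000e+00]])}
wrist {'vfov': 61.03332213189566, 'cx': 314.59492521220983, 'cy': 245.14469545483456, 'T_tool_cam': array([[ 9.99999405e-01, -1.07459816e-03, -1.89644874e-04,
         8.32462978e-01],
       [ 8.47386916e-05,  2.49743632e-01, 
[... 358 characters left out ...]
'dq': array([-3.15150394e-04, -1.93822575e-03, -2.18219830e-05, -2.88483776e-03,
       -9.41355474e-04, -1.06063842e-03, -3.66234171e-04]), 'effort': array([ 2.10387865e-03, -5.50087667e+01,  1.14540640e+00, -1.86815429e+01,
       -5.20886912e-02,  2.09820690e-02,  9.80991399e-05]), 'eef_pos': array([ 235.98864873, -605.16050203,  212.78781147]), 'ee_rot': array([[ 3.63258223e-01, -5.27137065e-04,  9.31688352e-01],
       [-9.31687463e-01,  1.28755625e-03,  3.63258605e-01],
       [-1.39108824e-03, -9.99999032e-01, -2.34115974e-05]]), 'ft_force': array([ 0.71311428, -0.23941395, -0.20766761]), 'torque': array([ 0.04582274,  0.02239907, -0.01675371]), 'gripper_width': 94.13854924390756} 8.0
```

View pics/scene0.png

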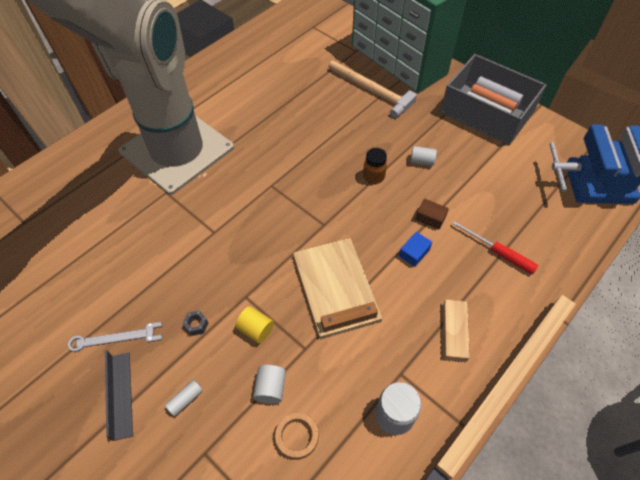

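View pics/top0.png

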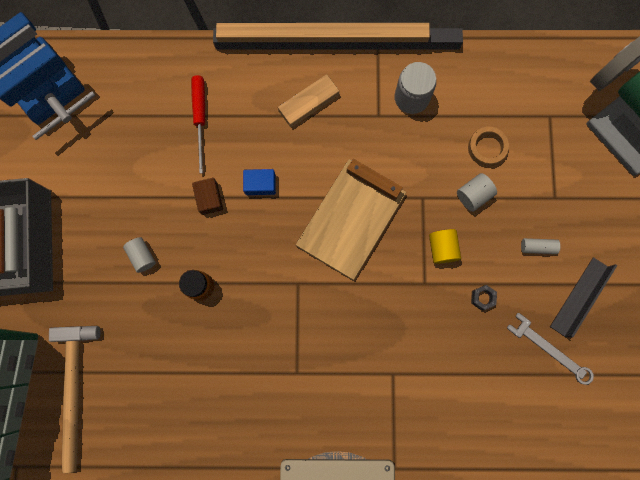

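View pics/wrist0.png

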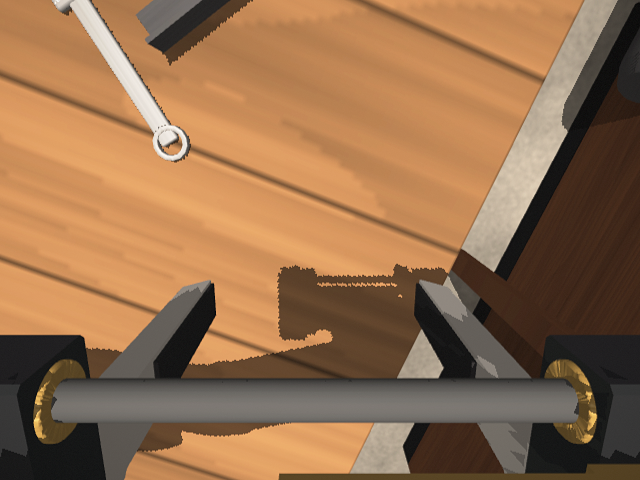

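The top view shows the likely candidates:
- **Thick bar:** grey at (477,193). The same-shaped yellow one at (445,247) is excluded.
- **Medium bar:** grey at (141,255).
- **Slim bar:** (540,247).
- **Chock:** dark brown at (207,196). The blue one at (259,182) is excluded, and the pale block at (309,100) doesn't fit the description.
- **Nut:** (484,297).
- **Jar:** (197,285).

I'll confirm these in enlarged crops and measure them.

```bash
cat >> h.py <<'E'
import pickle
def cloud(p,d,c,pose=None):
    f=240/np.tan(np.radians(c['vfov']/2))
    v,u=np.mgrid[0:480,0:640]
    z=d.astype(float)
    P=np.stack([(u-c['cx'])/f*z,-(v-c['cy'])/f*z,-z],-1)
    T=c['pose'] if pose is None else pose
    W=P@T[:3,:3].T+T[:3,3]
    W[d<=0]=np.nan
    return W
E
python3 - <<'E'
from h import *
p,d,c,o=pickle.load(open('top0.pkl','rb'))
W=cloud(p,d,c)
boxes=dict(thick=(477,193),medium=(141,255),slim=(540,247),chock=(207,196),nut=(484,297),jar=(197,285))
tiles=[cv2.resize(p[y-33:y+33,x-33:x+33],(264,264),interpolation=cv2.INTER_CUBIC) for x,y in boxes.values()]
save('crops',np.vstack([np.hstack(tiles[:3]),np.hstack(tiles[3:])]))
print(np.nanmedian(W[330:460,120:270,2]), 'table z')
for n,(x,y) in boxes.items():
    R=W[y-33:y+33,x-33:x+33]; m=R[...,2]>8
    # keep comp containing center
    k,l=cv2.connectedComponents(m.astype(np.uint8))
    i=l[33,33] if l[33,33] else np.bincount(l[m]).argmax()
    Q=R[l==i]
    r=cv2.minAreaRect(Q[:,:2].astype(np.float32))
    top=Q[Q[:,2]>Q[:,2].max()-4]
    print(n,len(Q),'zmax',np.percentile(Q[:,2],[50,98]).round(1),r,'topmean',top.mean(0).round(1))
R=W[155:285,290:410].reshape(-1,3);
for lo,hi in [(12,24),(38,56)]:
    Q=R[(R[:,2]>lo)&(R[:,2]<hi)]; print('board',len(Q),np.median(Q[:,2]),cv2.minAreaRect(Q[:,:2].astype(np.float32)))
E
```

```text
-0.45710123947287684 table z
thick 931 zmax [46.1 53.5] ((597.33203125, -268.0078125), (51.17645263671875, 58.38385772705078), 36.761451721191406) topmean [ 597.2 -266.3   53.4]
medium 690 zmax [35.8 42.1] ((476.10443115234375, 373.7557373046875), (58.193538665771484, 39.41744613647461), 29.764034271240234) topmean [474.5 372.9  41.2]
slim 545 zmax [24.7 30.3] ((494.9667663574219, -387.17169189453125), (66.9476089477539, 27.56874656677246), 87.51380157470703) topmean [ 495.3 -389.5   29.9]
chock 797 zmax [33.2 37.8] ((590.383056640625, 248.6693115234375), (62.633914947509766, 44.60507583618164), 14.75888729095459) topmean [589.7 249.5  37.3]
nut 347 zmax [23.1 27.4] ((397.0982360839844, -276.27764892578125), (40.795108795166016, 45.694007873535156), 26.08177375793457) topmean [ 396.7 -276.2   25.5]
jar 827 zmax [73.4 78.3] ((416.5180969238281, 257.5501708984375), (50.89282989501953, 51.29428482055664), 22.783138275146484) topmean [417.8 257.9  77.4]
board 6110 17.606902050283793 ((548.2525634765625, -28.157432556152344), (130.0299072265625, 200.58541870117188), 58.9479866027832)
board 757 45.41039836564164 ((620.3624877929688, -71.52732849121094), (110.24171447753906, 26.27437400817871), 59.33968734741211)
```

View pics/crops.png

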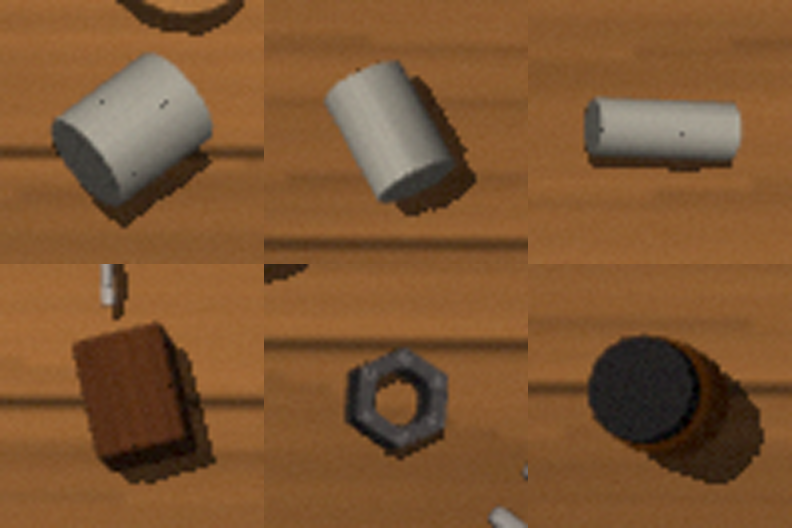

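The crops match the descriptions: thick, medium and slim are bare grey bars, the chock is dark brown, and the nut and jar are as described. Next I'll cross-check with the scene camera and measure the screwdriver tip near the chock.

Run:
```python
from h import *
p,d,c,o=pickle.load(open('top0.pkl','rb'))
W=cloud(p,d,c)
for y in range(150,186,3):
    r=W[y,192:212]; i=np.nanargmax(r[:,2]); print(y,192+i,r[i].round(1))
p,d,c,o=pickle.load(open('scene0.pkl','rb'))
W=cloud(p,d,c)
print('scene table',np.nanmedian(W[180:240,60:120,2]))
for n,(x,y,h) in dict(thick=(597,-268,52),medium=(476,374,40),slim=(495,-388,28),chock=(590,249,34),nut=(397,-276,24),jar=(417,258,75)).items():
    Q=W[(np.hypot(W[...,0]-x,W[...,1]-y)<50)&(W[...,2]>8)]
    r=cv2.minAreaRect(Q[:,:2].astype(np.float32)); top=Q[Q[:,2]>h-4]
    print(n,len(Q),np.percentile(Q[:,2],98).round(1),np.array(r[0]).round(1),np.array(r[1]).round(1),round(r[2],1),top.mean(0).round(1))
for lo,hi in [(12,24),(40,52)]:
    Q=W[(np.hypot(W[...,0]-548,W[...,1]+28)<130)&(W[...,2]>lo)&(W[...,2]<hi)]; print('board',len(Q),np.median(Q[:,2]),cv2.minAreaRect(Q[:,:2].astype(np.float32)))
```

```text
150 199 [683.1 268.6  18.7]
153 199 [677.  268.3  18.7]
156 200 [672.4 267.2  13.8]
159 201 [665.1 264.2  17.6]
162 199 [658.6 267.5  19.1]
165 199 [653.6 268.1  15.5]
168 202 [647.6 262.1  15.2]
171 199 [641.5 267.7  15.4]
174 207 [639.2 254.6   2.6]
177 197 [632.7 273.8   3.8]
180 207 [617.5 246.9  36.3]
183 205 [611.5 250.4  36.7]
scene table -3.3603863263785456
thick 1016 51.6 [ 599.7 -269.5] [51.5 56.7] 36.6 [ 600.5 -269.7   49.8]
medium 395 38.6 [479.2 369.9] [58.3 38.1] 26.5 [477.2 370.4  37.4]
slim 591 28.0 [ 498.4 -389.2] [65.5 28. ] 87.3 [ 498.5 -390.9   25.9]
chock 596 34.3 [593.2 246.9] [60.1 46.4] 13.9 [593.9 246.6  31.9]
nut 325 24.5 [ 399.5 -278.3] [41.6 46.8] 84.1 [ 400.6 -278.8   21.9]
jar 681 74.7 [421.1 255.3] [52.3 52.9] 6.5 [420.6 256.6  72.8]
board 4480 15.513351968377663 ((550.6390380859375, -29.49768829345703), (130.48675537109375, 202.07518005371094), 58.87602996826172)
board 668 43.56134614693133 ((622.4472045898438, -72.95014953613281), (109.76344299316406, 26.04694366455078), 59.256370544433594)
```

Call:
apply_moves(
  plan=[
    [0.024, 0.0225, 0, 0, 0, 0.0861, 1],
    [0.024, 0.0225, 0, 0, 0, 0.0861, 1],
    [0.024, 0.0225, 0, 0, 0, 0, 1],
    [0.024, 0.0225, 0, 0, 0, 0, 1],
    [0.024, 0.0225, 0, 0, 0, 0, 1],
    [0.024, 0.0225, 0, 0, 0, 0, 1],
    [0.024, 0.0225, 0, 0, 0, 0, 1],
    [0.024, 0.0225, 0, 0, 0, 0, 1],
    [0.024, 0.0225, 0, 0, 0, 0, 1],
    [0.024, 0.0225, 0, 0, 0, 0, 1],
    [0.024, 0.0225, 0, 0, 0, 0, 1],
    [0.024, 0.0225, 0, 0, 0, 0, 1],
    [0.024, 0.0225, 0, 0, 0, 0, 1],
    [0.024, 0.0225, 0, 0, 0, 0, 1],
    [0.026, 0.022, 0, 0, 0, 0, 1],
    [0, 0, 0, 0, 0, 0, 1],
  ],
  grip_force=30,
)

```text
time_s: 1.75
eef_pos: [602.3, -262.4, 212.9]
ee_rot: [[0.605, 0.003, 0.796], [-0.796, 0.004, 0.605], [-0.002, -1.0, 0.004]]
ft_force: [-0.2, 1.5, -0.8]
gripper_width: 93.9
```

```bash
cat >> h.py <<'E'
def look(name):
    o=observe(); p,d=get_image('wrist'); c=get_calibration('wrist')
    T=np.eye(4);T[:3,:3]=o['ee_rot'];T[:3,3]=o['eef_pos']
    save(name,p); W=cloud(p,d,c,T@c['T_tool_cam'])
    pickle.dump((p,d,W,o),open(name+'.pkl','wb'))
    print('eef',o['eef_pos'].round(1),'yaw',np.degrees(np.arctan2(o['ee_rot'][1,0],o['ee_rot'][0,0])).round(2),'t',o['time_s'],'F',o['ft_force'].round(1),'w',round(o['gripper_width'],1))
    return p,d,W,o
def blob(W,x,y,r=50,zlo=8,zhi=1e3):
    Q=W[(np.hypot(W[...,0]-x,W[...,1]-y)<r)&(W[...,2]>zlo)&(W[...,2]<zhi)]
    k=cv2.minAreaRect(Q[:,:2].astype(np.float32))
    print(len(Q),'z98',np.percentile(Q[:,2],98).round(1),np.array(k[0]).round(1),np.array(k[1]).round(1),round(k[2],1))
    return Q,k
E
python3 - <<'E'
from h import *
p,d,W,o=look('w1')
print(np.nanmedian(W[:60,:,2]))
blob(W,598,-268,45)
E
```

```text
eef [ 602.3 -262.4  212.9] yaw -52.74 t 1.75 F [-0.2  1.5 -0.8] w 93.9
0.8825226819483589
19477 z98 329.8 [ 604.3 -265.1] [60.5 70.7] 37.5
```

View pics/w1.png

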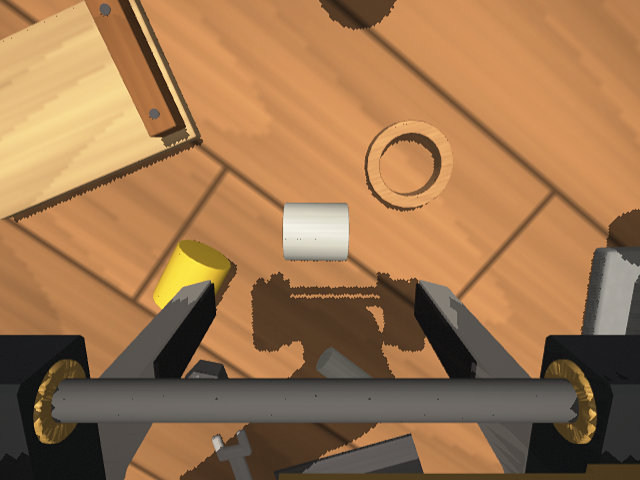

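The wrist view shows the grey thick bar at (316,232), lined up with the jaws. The yellow one is at (192,275).

Run:
```python
from h import *
p,d,W,o=pickle.load(open('w1.pkl','rb'))
Q,k=blob(W,598,-268,45,8,60)
print(Q[Q[:,2]>47].mean(0))
print(np.median(W[140:320,250:400].reshape(-1,3)[:,2]))
print(observe()['eef_pos'])
```

```text
3779 z98 53.2 [ 599.5 -266.8] [51.1 56. ] 37.2
[ 600.04917076 -266.37862642   50.65571307]
nan
[ 599.83860394 -265.4375601   212.81314362]
```

Call:
apply_moves(
  plan=[
    [0, 0, -0.025, 0, 0, 0, 1],
    [0, 0, -0.025, 0, 0, 0, 1],
    [0, 0, -0.025, 0, 0, 0, 1],
    [0, 0, -0.025, 0, 0, 0, 1],
    [0, 0, -0.025, 0, 0, 0, 1],
    [0, 0, -0.025, 0, 0, 0, 1],
    [0, 0, -0.025, 0, 0, 0, 1],
    [0, 0, -0.02, 0, 0, 0, 1],
    [0, 0, 0, 0, 0, 0, 1],
    [0, 0, 0, 0, 0, 0, 1],
    [0, 0, 0, 0, 0, 0, 1],
  ],
)

```text
time_s: 2.9
eef_pos: [598.7, -269.6, 19.9]
ee_rot: [[0.598, 0.002, 0.801], [-0.801, -0.001, 0.598], [0.002, -1.0, 0.001]]
ft_force: [0.3, 0.2, 0.0]
gripper_width: 93.9
```

Call:
apply_moves(
  plan=[
    [0.001, 0.002, -0.003, 0, 0, 0, 1],
    [0, 0, 0, 0, 0, 0, 1],
    [0, 0, 0, 0, 0, 0, 0.5],
    [0, 0, 0, 0, 0, 0, 0.5],
    [0, 0, 0, 0, 0, 0, 0.5],
    [0, 0, 0, 0, 0, 0, 0.5],
    [0, 0, 0, 0, 0, 0, 0.5],
    [0, 0, 0, 0, 0, 0, 0.5],
  ],
)

```text
time_s: 3.7
eef_pos: [598.9, -266.4, 15.4]
ee_rot: [[0.599, -0.0, 0.801], [-0.801, 0.0, 0.599], [-0.001, -1.0, -0.0]]
ft_force: [-0.9, 0.3, 0.8]
gripper_width: 56.1
```

Call:
apply_moves(
  plan=[
    [0, 0, 0.02, 0, 0, 0, 0.5],
    [0, 0, 0.03, 0, 0, 0, 0.5],
    [0, 0, 0.03, 0, 0, 0, 0.5],
    [0, 0, 0.03, 0, 0, 0, 0.5],
    [0, 0.02, 0.03, 0, 0, -0.0943, 0.5],
    [0, 0.024, 0, 0, 0, -0.0943, 0.5],
    [-0.002, 0.024, 0, 0, 0, -0.0943, 0.5],
    [-0.002, 0.024, 0, 0, 0, -0.0943, 0.5],
    [-0.002, 0.024, 0, 0, 0, -0.0943, 0.5],
    [-0.002, 0.024, 0, 0, 0, -0.0943, 0.5],
    [-0.002, 0.024, 0, 0, 0, -0.0943, 0.5],
    [-0.002, 0.024, 0, 0, 0, -0.0943, 0.5],
    [-0.002, 0.022, 0, 0, 0, 0, 0.5],
    [0, 0.006, 0, 0, 0, 0, 0.5],
    [0, 0, 0, 0, 0, 0, 0.5],
    [0, 0, 0, 0, 0, 0, 0.5],
    [0, 0, 0, 0, 0, 0, 0.5],
  ],
)

```text
time_s: 5.4
eef_pos: [585.2, -52.8, 155.5]
ee_rot: [[-0.519, 0.0, 0.855], [-0.855, -0.001, -0.519], [0.001, -1.0, 0.001]]
ft_force: [-0.0, 0.1, -2.9]
gripper_width: 56.0
```

Run:
```python
from h import *
p,d,W,o=look('w2')
for lo,hi in [(12,24),(40,52)]:
    Q=W[(np.hypot(W[...,0]-548,W[...,1]+28)<130)&(W[...,2]>lo)&(W[...,2]<hi)]; print(len(Q),np.median(Q[:,2]),cv2.minAreaRect(Q[:,:2].astype(np.float32)))
```

```text
eef [585.2 -52.8 155.5] yaw -121.24 t 5.4 F [-0.   0.1 -2.9] w 56.0
10484 18.58611988653925 ((558.841552734375, -32.22810363769531), (130.33485412597656, 179.281494140625), 59.2432861328125)
5548 46.57026160347192 ((621.9146118164062, -69.99542999267578), (110.11714172363281, 24.20256996154785), 59.20991897583008)
```

View pics/w2.png

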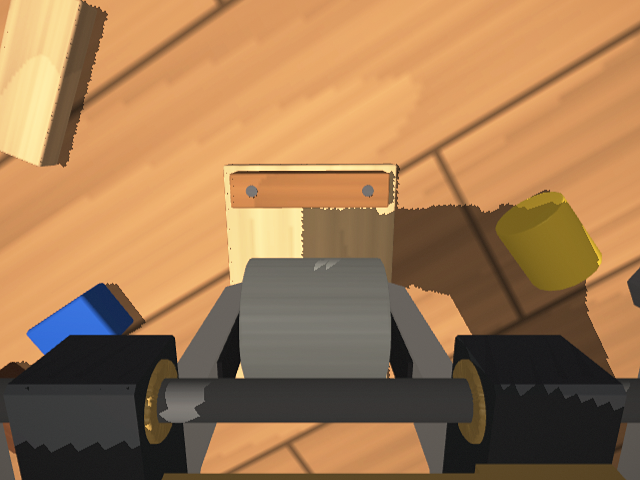

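Call:
apply_moves(
  plan=[
    [0.002, 0.0035, 0, 0, 0, 0, 0.5],
    [0, 0, -0.025, 0, 0, 0, 0.5],
    [0, 0, -0.025, 0, 0, 0, 0.5],
    [0, 0, -0.025, 0, 0, 0, 0.5],
    [0, 0, -0.02, 0, 0, 0, 0.5],
    [0, 0, -0.012, 0, 0, 0, 0.5],
    [0, 0, -0.008, 0, 0, 0, 0.5],
    [0, 0, 0, 0, 0, 0, 0.5],
    [0, 0, 0, 0, 0, 0, 0.5],
    [0, 0, 0, 0, 0, 0, 0.5],
  ],
)

```text
time_s: 6.45
eef_pos: [588.0, -47.2, 41.5]
ee_rot: [[-0.517, 0.002, 0.856], [-0.856, -0.0, -0.517], [-0.001, -1.0, 0.002]]
ft_force: [-0.0, -0.2, -3.6]
gripper_width: 55.7
```

Call:
apply_moves(
  plan=[
    [0, 0, -0.004, 0, 0, 0, 0.5],
    [0, -0.001, -0.002, 0, 0, 0, 0.5],
    [0, 0, 0, 0, 0, 0, 0.5],
    [0, 0, 0, 0, 0, 0, 0.5],
  ],
)

```text
time_s: 6.85
eef_pos: [587.1, -48.2, 34.5]
ee_rot: [[-0.517, -0.0, 0.856], [-0.856, -0.0, -0.517], [0.0, -1.0, -0.0]]
ft_force: [0.0, 0.1, -3.8]
gripper_width: 56.0
```

Call:
apply_moves(
  plan=[
    [0, 0, -0.001, 0, 0, 0, 0.5],
    [0, 0, 0, 0, 0, 0, 0.5],
    [0, 0, 0, 0, 0, 0, 0.5],
  ],
)

```text
time_s: 7.15
eef_pos: [587.2, -48.1, 33.5]
ee_rot: [[-0.516, 0.0, 0.856], [-0.856, -0.0, -0.516], [0.0, -1.0, 0.0]]
ft_force: [-0.6, -0.6, -3.5]
gripper_width: 55.8
```

Call:
apply_moves(
  plan=[
    [0, 0, -0.001, 0, 0, 0, 0.5],
    [0, 0, 0, 0, 0, 0, 0.5],
    [0, 0, 0, 0, 0, 0, 0.62],
    [0, 0, 0, 0, 0, 0, 0.75],
    [0, 0, 0, 0, 0, 0, 0.75],
    [0, 0, 0, 0, 0, 0, 0.75],
  ],
)

```text
time_s: 7.75
eef_pos: [587.3, -48.1, 32.5]
ee_rot: [[-0.516, 0.0, 0.856], [-0.856, -0.0, -0.516], [-0.0, -1.0, 0.0]]
ft_force: [-0.3, 0.6, -0.2]
gripper_width: 70.3
```

Run:
```python
from h import *
o=observe();print(o['eef_pos'],o['ft_force'])
p,d=get_image('top');c=get_calibration('top');W=cloud(p,d,c);save('t1',p[130:310,250:450].repeat(3,0).repeat(3,1))
```

```text
[587.31081873 -48.07596036  32.46359402] [-0.26300177  0.62769733 -0.17303298]
```

View pics/t1.png

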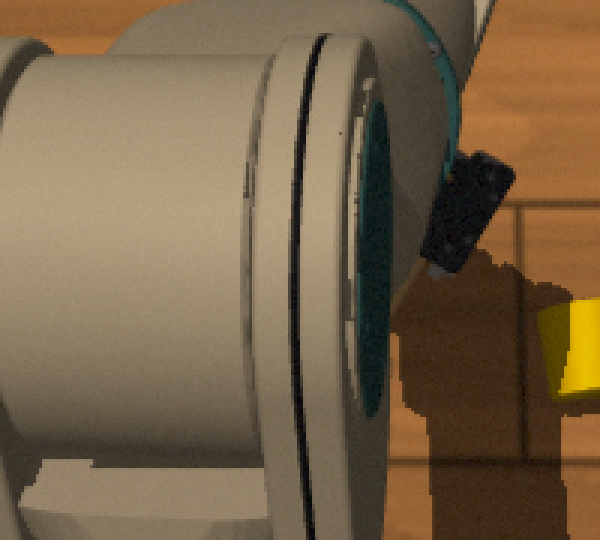

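Call:
apply_moves(
  plan=[
    [0, 0, 0.02, 0, 0, 0, 0.75],
    [0, 0, 0.03, 0, 0, 0, 0.75],
    [0, 0, 0.03, 0, 0, 0, 0.75],
    [0, 0, 0.03, 0, 0, 0, 0.75],
    [0, 0, 0.03, 0, 0, 0, 0.75],
    [0, 0, 0, 0, 0, 0, 0.75],
    [0, 0, 0, 0, 0, 0, 0.75],
  ],
)

```text
time_s: 8.5
eef_pos: [587.3, -47.9, 172.8]
ee_rot: [[-0.516, 0.001, 0.856], [-0.856, 0.0, -0.516], [-0.001, -1.0, 0.001]]
ft_force: [0.4, 0.4, -0.4]
gripper_width: 70.1
```

Run:
```python
from h import *
p,d,W,o=look('w3')
blob(W,588,-49,45,52,80)
```

```text
eef [587.3 -47.9 172.8] yaw -121.09 t 8.5 F [ 0.4  0.4 -0.4] w 70.1
5030 z98 71.1 [588.8 -48.1] [56.  47.5] 59.0
```

View pics/w3.png

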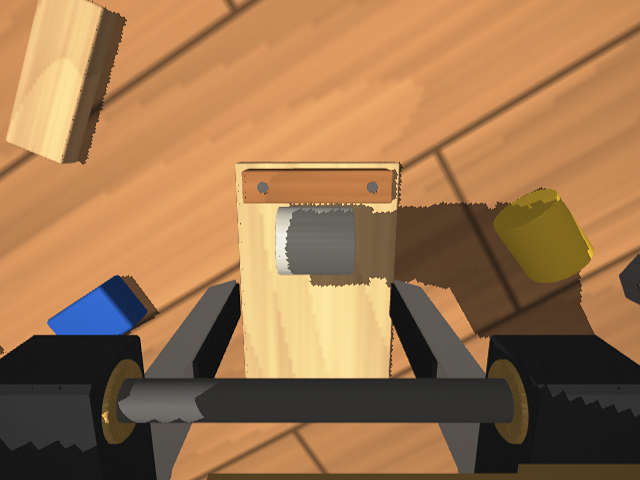

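The thick bar sits beside the batten at (316,240) and hasn't rolled. The medium bar is next.

Call:
apply_moves(
  plan=[
    [-0.006, 0.0233, 0, 0, 0, 0.0923, 0.75],
    [-0.006, 0.0233, 0, 0, 0, 0.0923, 0.75],
    [-0.006, 0.0233, 0, 0, 0, 0.0923, 0.75],
    [-0.006, 0.0233, 0, 0, 0, 0.0923, 0.75],
    [-0.006, 0.0233, 0, 0, 0, 0.0923, 0.75],
    [-0.006, 0.0233, 0, 0, 0, 0.0923, 0.75],
    [-0.006, 0.0233, 0, 0, 0, 0.0923, 0.75],
    [-0.006, 0.0233, 0, 0, 0, 0.0923, 0.75],
    [-0.006, 0.0233, 0, 0, 0, 0.0923, 1],
    [-0.006, 0.0233, 0, 0, 0, 0.0923, 1],
    [-0.006, 0.0233, 0, 0, 0, 0.0923, 1],
    [-0.006, 0.0233, 0, 0, 0, 0.0923, 1],
    [-0.006, 0.0233, 0, 0, 0, 0.0923, 1],
    [-0.006, 0.0233, 0, 0, 0, 0.0923, 1],
    [-0.006, 0.0233, 0, 0, 0, 0.0923, 1],
    [-0.006, 0.0233, 0, 0, 0, 0.0923, 1],
    [-0.006, 0.0233, 0, 0, 0, 0.0923, 1],
    [-0.006, 0.0233, 0, 0, 0, 0.0923, 1],
    [0, 0, 0, 0, 0, 0, 1],
    [0, 0, 0, 0, 0, 0, 1],
  ],
)

```text
time_s: 10.55
eef_pos: [478.5, 370.4, 171.0]
ee_rot: [[0.88, -0.002, -0.474], [0.474, -0.002, 0.88], [-0.003, -1.0, -0.0]]
ft_force: [0.3, -0.9, 0.1]
gripper_width: 94.1
```

Run:
```python
from h import *
p,d,W,o=look('w4')
Q,k=blob(W,478,372,45,8,50)
print(Q[Q[:,2]>36].mean(0))
```

```text
eef [478.5 370.4 171. ] yaw 28.32 t 10.55 F [ 0.3 -0.9  0.1] w 94.1
3542 z98 41.2 [476.8 376.9] [56.  38.9] 30.9
[476.81515728 376.91548991  39.02574968]
```

View pics/w4.png

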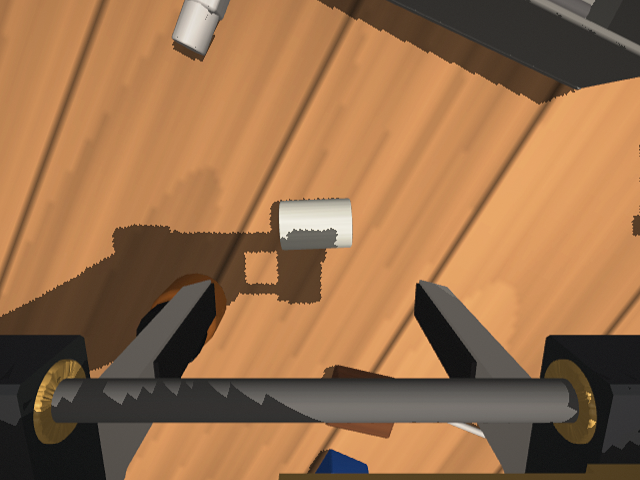

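Call:
apply_moves(
  plan=[
    [0, 0.003, -0.03, 0, 0, 0.02, 1],
    [0, 0, -0.03, 0, 0, 0, 1],
    [0, 0, 0, 0, 0, 0, 1],
    [0, 0, 0, 0, 0, 0, 1],
    [0, 0, 0, 0, 0, 0, 1],
  ],
)

```text
time_s: 11.1
eef_pos: [480.2, 374.4, 113.9]
ee_rot: [[0.865, 0.002, -0.502], [0.502, 0.001, 0.865], [0.002, -1.0, 0.0]]
ft_force: [-0.2, 0.9, -0.2]
gripper_width: 93.9
```

Run:
```python
from h import *
p,d,W,o=look('w5')
Q,k=blob(W,478,372,45,8,50)
Q,k=blob(W,418,257,50,60,90)
print(observe()['eef_pos'])
```

```text
eef [480.2 374.4 113.9] yaw 30.14 t 11.1 F [-0.2  0.9 -0.2] w 93.9
5162 z98 41.1 [476.8 376.9] [56.1 39. ] 31.1
853 z98 76.7 [402.1 270.6] [29.4 10.1] 75.9
[480.23557923 374.64842749 114.08015118]
```

View pics/w5.png

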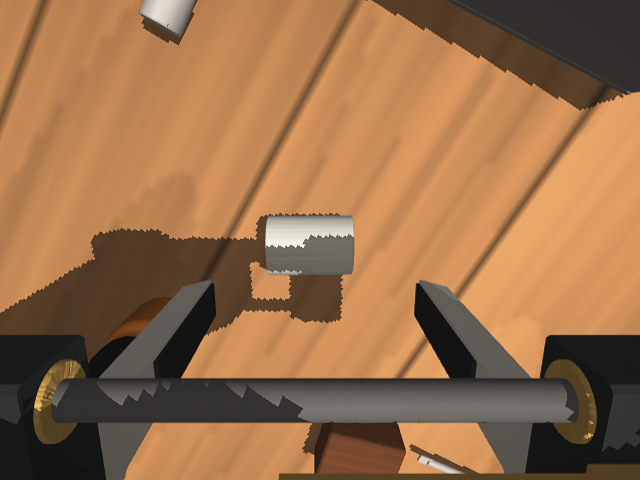

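Call:
apply_moves(
  plan=[
    [-0.0034, 0.0024, -0.015, 0, 0, 0.009, 1],
    [0, 0, -0.025, 0, 0, 0, 1],
    [0, 0, -0.025, 0, 0, 0, 1],
    [0, 0, -0.02, 0, 0, 0, 1],
    [0, 0, -0.01, 0, 0, 0, 1],
    [0, 0, 0, 0, 0, 0, 1],
    [0, 0, 0, 0, 0, 0, 1],
    [0, 0, 0, 0, 0, 0, 1],
  ],
)

```text
time_s: 11.95
eef_pos: [476.6, 377.5, 18.9]
ee_rot: [[0.857, 0.002, -0.516], [0.516, 0.002, 0.857], [0.002, -1.0, 0.0]]
ft_force: [-0.6, -0.3, 0.4]
gripper_width: 94.2
```

Call:
apply_moves(
  plan=[
    [0, 0, -0.005, 0, 0, 0, 1],
    [0, 0, 0, 0, 0, 0, 0.5],
    [0, 0, 0, 0, 0, 0, 0.5],
    [0, 0, 0, 0, 0, 0, 0.5],
    [0, 0, 0, 0, 0, 0, 0.5],
    [0, 0, 0, 0, 0, 0, 0.5],
    [0, 0, 0, 0, 0, 0, 0.5],
  ],
)

```text
time_s: 12.65
eef_pos: [475.7, 376.7, 12.5]
ee_rot: [[0.857, -0.0, -0.516], [0.516, -0.0, 0.857], [-0.0, -1.0, 0.0]]
ft_force: [0.0, -0.1, 0.3]
gripper_width: 55.8
```

Call:
apply_moves(
  plan=[
    [0, 0, 0.02, 0, 0, 0, 0.5],
    [0, 0, 0.03, 0, 0, 0, 0.5],
    [0, 0, 0.03, 0, 0, 0, 0.5],
    [0.0041, -0.0236, 0.03, 0, 0, 0, 0.5],
    [0.0041, -0.0236, 0.03, 0, 0, 0, 0.5],
    [0.0041, -0.0236, 0, 0, 0, 0, 0.5],
    [0.0041, -0.0236, 0, 0, 0, 0, 0.5],
    [0.0041, -0.0236, 0, 0, 0, 0, 0.5],
    [0.0041, -0.0236, 0, 0, 0, 0.0783, 0.5],
    [0.0041, -0.0236, 0, 0, 0, 0.0783, 0.5],
    [0.0041, -0.0236, 0, 0, 0, 0.0783, 0.5],
    [0.0041, -0.0236, 0, 0, 0, 0.0783, 0.5],
    [0.0041, -0.0236, 0, 0, 0, 0, 0.5],
    [0.0041, -0.0236, 0, 0, 0, 0, 0.5],
    [0.0041, -0.0236, 0, 0, 0, 0, 0.5],
    [0.0041, -0.0236, 0, 0, 0, 0, 0.5],
    [0.0041, -0.0236, 0, 0, 0, 0, 0.5],
    [0.0041, -0.0236, 0, 0, 0, 0, 0.5],
    [0.0041, -0.0236, 0, 0, 0, 0, 0.5],
    [0.0041, -0.0236, 0, 0, 0, 0, 0.5],
  ],
)

```text
time_s: 14.65
eef_pos: [545.2, -25.6, 152.3]
ee_rot: [[0.512, -0.001, -0.859], [0.859, -0.0, 0.512], [-0.0, -1.0, 0.0]]
ft_force: [0.5, 0.5, -1.7]
gripper_width: 55.6
```

Call:
apply_moves(
  plan=[
    [0, 0, -0.03, 0, 0, 0, 0.5],
    [0, 0, -0.01, 0, 0, 0, 0.5],
    [0, 0, 0, 0, 0, 0, 0.5],
    [0, 0, 0, 0, 0, 0, 0.5],
    [0, 0, 0, 0, 0, 0, 0.5],
  ],
)

```text
time_s: 15.15
eef_pos: [546.1, -23.6, 113.4]
ee_rot: [[0.511, 0.001, -0.86], [0.86, 0.0, 0.511], [0.001, -1.0, -0.001]]
ft_force: [-0.4, 0.2, -0.6]
gripper_width: 55.8
```

Run:
```python
from h import *
p,d,W,o=look('w6')
```

```text
eef [546.1 -23.6 113.4] yaw 59.3 t 15.15 F [-0.4  0.2 -0.6] w 55.8
```

View pics/w6.png

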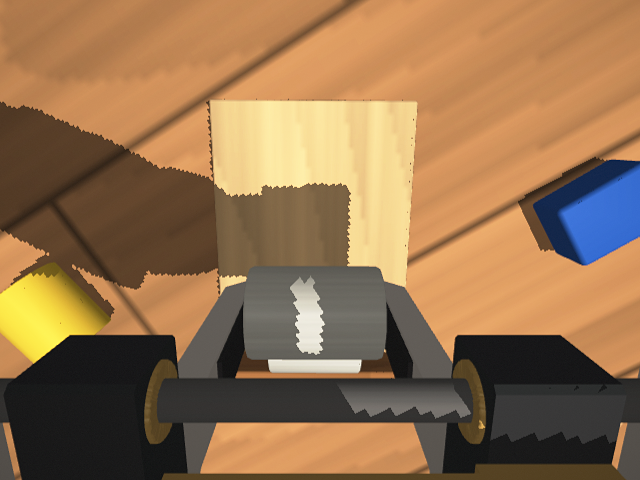

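Call:
apply_moves(
  plan=[
    [0, 0, -0.025, 0, 0, 0, 0.5],
    [0, 0, -0.025, 0, 0, 0, 0.5],
    [0, 0, -0.015, 0, 0, 0, 0.5],
    [0, 0, -0.01, 0, 0, 0, 0.5],
    [0, 0, -0.004, 0, 0, 0, 0.5],
    [0, 0, -0.002, 0, 0, 0, 0.5],
    [0, 0, 0, 0, 0, 0, 0.5],
    [0, 0, 0, 0, 0, 0, 0.5],
    [0, 0, 0, 0, 0, 0, 0.5],
  ],
)

```text
time_s: 16.1
eef_pos: [545.9, -24.5, 32.1]
ee_rot: [[0.512, 0.001, -0.859], [0.859, -0.0, 0.512], [0.001, -1.0, -0.001]]
ft_force: [1.0, -0.1, -0.6]
gripper_width: 55.6
```

Call:
apply_moves(
  plan=[
    [0, 0, -0.001, 0, 0, 0, 0.5],
    [0, 0, 0, 0, 0, 0, 0.5],
    [0, 0, 0, 0, 0, 0, 0.5],
  ],
)

```text
time_s: 16.4
eef_pos: [545.5, -24.5, 30.5]
ee_rot: [[0.512, 0.0, -0.859], [0.859, 0.0, 0.512], [0.0, -1.0, -0.0]]
ft_force: [0.5, 0.1, -1.2]
gripper_width: 56.1
```

Call:
apply_moves(
  plan=[
    [0, 0, -0.0005, 0, 0, 0, 0.5],
    [0, 0, 0, 0, 0, 0, 0.5],
    [0, 0, 0, 0, 0, 0, 0.62],
    [0, 0, 0, 0, 0, 0, 0.75],
    [0, 0, 0, 0, 0, 0, 0.75],
    [0, 0, 0, 0, 0, 0, 0.75],
    [0, 0, 0.02, 0, 0, 0, 0.75],
    [0, 0, 0.03, 0, 0, 0, 0.75],
    [0, 0, 0.03, 0, 0, 0, 0.75],
    [0, 0, 0.03, 0, 0, 0, 0.75],
    [0, 0, 0.03, 0, 0, 0, 0.75],
    [0, 0, 0, 0, 0, 0, 0.75],
    [0, 0, 0, 0, 0, 0, 0.75],
  ],
)

```text
time_s: 17.7
eef_pos: [545.6, -24.8, 170.2]
ee_rot: [[0.512, 0.001, -0.859], [0.859, -0.0, 0.512], [0.0, -1.0, -0.001]]
ft_force: [0.8, -0.8, -0.0]
gripper_width: 70.6
```

```bash
cat >> h.py <<'E'
F=np.array([611.6,-63.9]); th=np.radians(59.2)
wv=np.array([np.sin(th),-np.cos(th)]); av=np.array([np.cos(th),np.sin(th)])
def loc(x): x=np.array(x)[:2]-F; return np.array([x@av,x@wv]).round(1)
def wor(a,w): return (F+a*av+w*wv).round(1)
E
python3 - <<'E'
from h import *
p,d,W,o=look('w7')
L=np.stack([(W[...,:2]-F)@av,(W[...,:2]-F)@wv],-1)
for n,lo,hi,w0,w1 in [('med',42,65,-110,-57),('thick',50,80,-54,-3)]:
    m=(W[...,2]>lo)&(W[...,2]<hi)&(L[...,1]>w0)&(L[...,1]<w1)&(abs(L[...,0])<45)
    q=L[m]; 
    if len(q): print(n,len(q),q.min(0),q.max(0),cv2.minAreaRect(q.astype(np.float32)), W[m][:,2].max())
E
```

```text
eef [545.6 -24.8 170.2] yaw 59.21 t 17.7 F [ 0.8 -0.8 -0. ] w 70.6
med 3836 [-27.47229416 -95.10051008] [ 28.63948857 -57.01128835] ((0.5811367034912109, -76.05532836914062), (38.08204650878906, 56.11089324951172), 89.97606658935547) 60.12890048869434
thick 4763 [-26.04131639 -53.92828839] [29.89601434 -6.04856511] ((1.9259605407714844, -29.988218307495117), (47.843544006347656, 55.97534942626953), 89.89013671875) 72.44743601867538
```

View pics/w7.png

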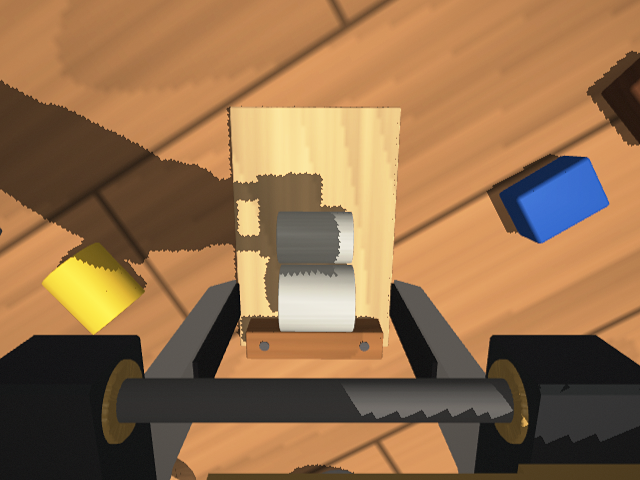

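Call:
apply_moves(
  plan=[
    [0.0041, 0.025, 0, 0, 0, -0.0822, 0.75],
    [0.0041, 0.025, 0, 0, 0, -0.0822, 0.75],
    [0.0041, 0.025, 0, 0, 0, -0.0822, 0.75],
    [0.0041, 0.025, 0, 0, 0, -0.0822, 0.75],
    [0.0041, 0.025, 0, 0, 0, -0.0822, 0.75],
    [0.0041, 0.025, 0, 0, 0, -0.0822, 0.75],
    [0.0041, 0.025, 0, 0, 0, 0, 0.75],
    [0.0041, 0.025, 0, 0, 0, 0, 0.75],
    [0.0041, 0.025, 0, 0, 0, 0, 0.75],
    [0.0041, 0.025, 0, 0, 0, 0, 0.75],
    [0.004, 0.025, -0.02, 0, 0, 0, 0.75],
    [0, 0, -0.02, 0, 0, 0, 0.75],
    [0, 0, 0, 0, 0, 0, 0.75],
    [0, 0, 0, 0, 0, 0, 0.75],
    [0, 0, 0, 0, 0, 0, 0.75],
  ],
)

```text
time_s: 19.25
eef_pos: [590.9, 249.7, 130.3]
ee_rot: [[0.967, 0.0, -0.255], [0.255, -0.0, 0.967], [0.0, -1.0, -0.0]]
ft_force: [-0.1, 0.4, 0.1]
gripper_width: 70.3
```

Run:
```python
from h import *
p,d,W,o=look('w8')
blob(W,591,249,45,20,50)
blob(W,591,249,45,30,50)
```

```text
eef [590.9 249.7 130.3] yaw 14.78 t 19.25 F [-0.1  0.4  0.1] w 70.3
5633 z98 35.8 [592.5 250.8] [60.1 44.6] 14.6
5429 z98 35.8 [592.5 250.9] [60.1 44.5] 14.7
```

View pics/w8.png

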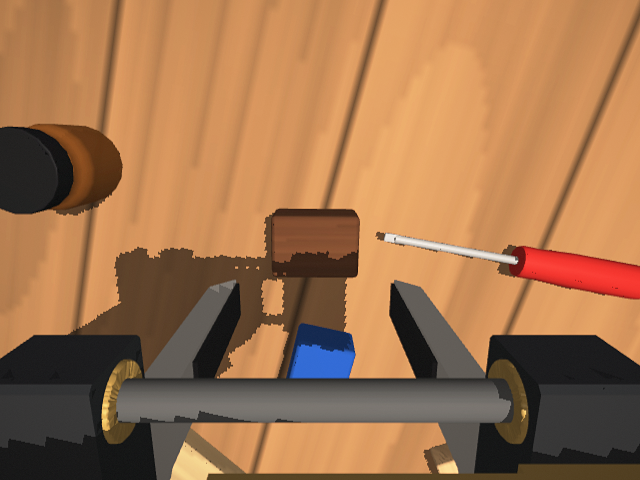

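Run:
```python
from h import *
p,d,W,o=pickle.load(open('w8.pkl','rb'))
C=np.array([592.5,250.9]);t=np.radians(14.7);u=np.array([np.cos(t),np.sin(t)]);v=np.array([-np.sin(t),np.cos(t)])
for x in range(362,410,3):
    r=W[225:250,x]; i=np.nanargmax(r[:,2]); print(x,225+i,((r[i,:2]-C)@u).round(1),((r[i,:2]-C)@v).round(1),r[i,2].round(1))
save('c8',cv2.resize(p[190:290,260:420],(800,500)))
```

```text
362 242 36.0 -4.0 1.7
365 245 38.3 -6.2 2.0
368 235 40.3 1.6 2.2
371 240 42.8 -2.4 1.8
374 234 44.9 2.3 1.7
377 235 47.1 1.7 2.5
380 245 49.8 -6.3 1.6
383 239 49.7 1.4 14.1
386 235 51.5 4.7 15.5
389 235 53.6 4.8 15.8
392 236 55.7 4.3 16.6
395 240 57.8 1.5 17.4
398 238 60.1 2.7 16.5
401 241 62.3 0.6 16.9
404 240 64.4 1.4 17.0
407 240 66.6 1.4 17.0
```

View pics/c8.png

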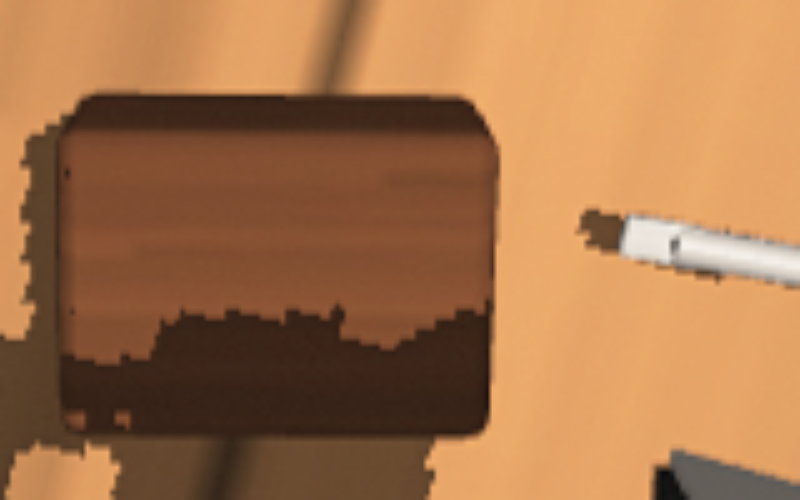

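Call:
apply_moves(
  plan=[
    [0.0006, 0.001, -0.02, 0, 0, 0, 0.7],
    [0, 0, -0.025, 0, 0, 0, 0.7],
    [0, 0, -0.025, 0, 0, 0, 0.7],
    [0, 0, 0, 0, 0, 0, 0.7],
    [0, 0, 0, 0, 0, 0, 0.7],
    [0, 0, 0, 0, 0, 0, 0.7],
  ],
)

```text
time_s: 19.9
eef_pos: [592.3, 252.0, 61.8]
ee_rot: [[0.967, 0.003, -0.256], [0.256, 0.001, 0.967], [0.003, -1.0, 0.001]]
ft_force: [0.4, 0.0, 0.2]
gripper_width: 65.8
```

Call:
apply_moves(
  plan=[
    [-0.0005, -0.0008, 0, 0, 0, 0, 0.7],
    [0, 0, 0, 0, 0, 0, 0.7],
    [0, 0, 0, 0, 0, 0, 0.7],
    [0, 0, 0, 0, 0, 0, 0.7],
  ],
)

```text
time_s: 20.3
eef_pos: [590.7, 250.8, 60.3]
ee_rot: [[0.967, 0.0, -0.256], [0.256, 0.0, 0.967], [0.0, -1.0, 0.0]]
ft_force: [-0.2, 0.0, -0.1]
gripper_width: 66.0
```

Call:
apply_moves(
  plan=[
    [0.0006, 0, -0.01, 0, 0, 0, 0.7],
    [0, 0, -0.01, 0, 0, 0, 0.7],
    [0, 0, -0.01, 0, 0, 0, 0.7],
    [0, 0, -0.01, 0, 0, 0, 0.7],
    [0, 0, -0.005, 0, 0, 0, 0.7],
    [0, 0, 0, 0, 0, 0, 0.7],
    [0, 0, 0, 0, 0, 0, 0.7],
    [0, 0, 0, 0, 0, 0, 0.7],
  ],
)

```text
time_s: 21.1
eef_pos: [591.5, 250.9, 15.4]
ee_rot: [[0.967, 0.001, -0.256], [0.256, 0.0, 0.967], [0.001, -1.0, 0.0]]
ft_force: [0.7, 0.9, 0.1]
gripper_width: 65.9
```

Call:
apply_moves(
  plan=[
    [0, 0, 0, 0, 0, 0, 0.5],
    [0, 0, 0, 0, 0, 0, 0.5],
    [0, 0, 0, 0, 0, 0, 0.5],
    [0, 0, 0, 0, 0, 0, 0.5],
    [0, 0, 0.02, 0, 0, 0, 0.5],
    [0, 0, 0.03, 0, 0, 0, 0.5],
    [0, 0, 0.03, 0, 0, 0, 0.5],
    [0, 0, 0.03, 0, 0, 0, 0.5],
    [0, 0, 0, 0, 0, 0, 0.5],
  ],
  grip_force=25,
)

```text
time_s: 22.0
eef_pos: [593.7, 252.2, 129.1]
ee_rot: [[0.967, 0.007, -0.256], [0.256, 0.003, 0.967], [0.007, -1.0, 0.002]]
ft_force: [-0.1, 0.5, -0.9]
gripper_width: 60.1
```

Call:
apply_moves(
  plan=[
    [0, 0, 0.02, 0, 0, 0, 0.5],
    [-0.0075, -0.023, 0, 0, 0, 0, 0.5],
    [-0.0075, -0.023, 0, 0, 0, 0.0824, 0.5],
    [-0.0075, -0.023, 0, 0, 0, 0.0824, 0.5],
    [-0.0075, -0.023, 0, 0, 0, 0.0824, 0.5],
    [-0.0075, -0.023, 0, 0, 0, 0.0824, 0.5],
    [-0.0075, -0.023, 0, 0, 0, 0.0824, 0.5],
    [-0.0075, -0.023, 0, 0, 0, 0.0824, 0.5],
    [-0.0075, -0.023, 0, 0, 0, 0, 0.5],
    [-0.0075, -0.023, 0, 0, 0, 0, 0.5],
    [-0.0075, -0.023, 0, 0, 0, 0, 0.5],
    [-0.008, -0.0227, -0.02, 0, 0, 0, 0.5],
    [0, 0, -0.03, 0, 0, 0, 0.5],
    [0, 0, 0, 0, 0, 0, 0.5],
    [0, 0, 0, 0, 0, 0, 0.5],
    [0, 0, 0, 0, 0, 0, 0.5],
    [0, 0, 0, 0, 0, 0, 0.5],
  ],
)

```text
time_s: 23.7
eef_pos: [509.1, -1.2, 96.0]
ee_rot: [[0.509, 0.002, -0.861], [0.861, 0.0, 0.509], [0.001, -1.0, -0.001]]
ft_force: [-0.2, -0.7, -1.1]
gripper_width: 59.7
```

Run:
```python
from h import *
o=observe(); print(o['eef_pos'],loc(o['eef_pos']))
```

```text
[509.05860396  -1.18207467  95.96522009] [   1.4 -120.2]
```

Call:
apply_moves(
  plan=[
    [0, 0, -0.02, 0, 0, 0, 0.5],
    [0, 0, -0.02, 0, 0, 0, 0.5],
    [0, 0, -0.01, 0, 0, 0, 0.5],
    [0, 0, -0.006, 0, 0, 0, 0.5],
    [0, 0, 0, 0, 0, 0, 0.5],
    [0, 0, 0, 0, 0, 0, 0.5],
    [0, 0, 0, 0, 0, 0, 0.5],
    [0, 0, 0, 0, 0, 0, 0.5],
  ],
)

```text
time_s: 24.5
eef_pos: [508.6, -2.0, 39.5]
ee_rot: [[0.51, 0.001, -0.86], [0.86, 0.0, 0.51], [0.001, -1.0, -0.001]]
ft_force: [0.5, 0.1, -0.5]
gripper_width: 60.1
```

Run:
```python
from h import *
o=observe(); print(o['eef_pos'],loc(o['eef_pos']))
```

```text
[508.60575421  -1.99848903  39.53770143] [   0.4 -120.2]
```

Call:
apply_moves(
  plan=[
    [0.0009, -0.0005, -0.003, 0, 0, 0, 0.5],
    [0, 0, -0.0025, 0, 0, 0, 0.5],
    [0, 0, 0, 0, 0, 0, 0.5],
    [0, 0, 0, 0, 0, 0, 0.5],
    [0, 0, -0.0008, 0, 0, 0, 0.5],
    [0, 0, 0, 0, 0, 0, 0.5],
    [0, 0, 0, 0, 0, 0, 0.5],
  ],
)

```text
time_s: 25.2
eef_pos: [509.1, -2.5, 33.3]
ee_rot: [[0.51, 0.0, -0.86], [0.86, -0.0, 0.51], [-0.0, -1.0, -0.001]]
ft_force: [-2.7, -1.0, 7.3]
gripper_width: 59.6
```

Call:
apply_moves(
  plan=[
    [0, 0, 0.0005, 0, 0, 0, 0.5],
    [0, 0, 0, 0, 0, 0, 0.65],
    [0, 0, 0, 0, 0, 0, 0.76],
    [0, 0, 0, 0, 0, 0, 0.76],
    [0, 0, 0, 0, 0, 0, 0.76],
    [0, 0, 0.02, 0, 0, 0, 0.76],
    [0, 0, 0.03, 0, 0, 0, 0.76],
    [0, 0, 0.03, 0, 0, 0, 0.76],
    [0, 0, 0.03, 0, 0, 0, 0.76],
    [0, 0, 0.03, 0, 0, 0, 0.76],
    [0, 0, 0, 0, 0, 0, 0.76],
    [0, 0, 0, 0, 0, 0, 0.76],
    [0, 0, 0, 0, 0, 0, 0.76],
  ],
)

```text
time_s: 26.5
eef_pos: [508.2, -2.8, 172.2]
ee_rot: [[0.51, -0.002, -0.86], [0.86, -0.0, 0.51], [-0.001, -1.0, 0.002]]
ft_force: [0.5, 0.5, -0.3]
gripper_width: 71.3
```

```bash
cat >> h.py <<'E'
def row(W):
    L=np.stack([(W[...,:2]-F)@av,(W[...,:2]-F)@wv],-1)
    for n,lo,hi,w0,w1 in [('chock',46,58,-155,-97.5),('med',42,65,-97,-57),('thick',50,80,-54,-3)]:
        m=(W[...,2]>lo)&(W[...,2]<hi)&(L[...,1]>w0)&(L[...,1]<w1)&(abs(L[...,0])<45)
        q=L[m]
        if len(q):
            k=cv2.minAreaRect(q.astype(np.float32)); print(n,len(q),np.array(k[0]).round(1),np.array(k[1]).round(1),round(k[2],1),'z',W[m][:,2].max().round(1))
E
python3 - <<'E'
from h import *
p,d,W,o=look('w9'); row(W)
E
```

```text
eef [508.2  -2.8 172.2] yaw 59.33 t 26.5 F [ 0.5  0.5 -0.3] w 71.3
chock 4634 [   1.  -119.1] [60.  43.1] 0.0 z 55.3
med 3435 [  0.9 -77.2] [39.1 56.3] 89.3 z 60.3
thick 4161 [  2.  -33.3] [56.1 41.3] 0.1 z 72.4
```

View pics/w9.png

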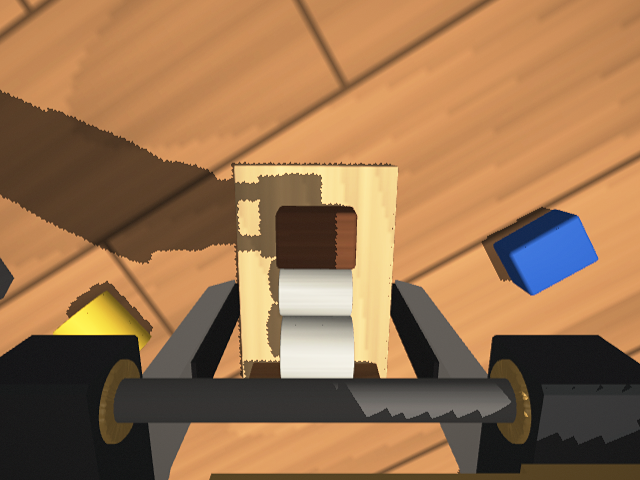

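Call:
apply_moves(
  plan=[
    [-0.0091, -0.0228, 0, 0, 0, -0.076, 0.76],
    [-0.0091, -0.0228, 0, 0, 0, -0.076, 0.76],
    [-0.0091, -0.0228, 0, 0, 0, -0.076, 0.76],
    [-0.0091, -0.0228, 0, 0, 0, -0.076, 0.76],
    [-0.0091, -0.0228, 0, 0, 0, -0.076, 0.76],
    [-0.0091, -0.0228, 0, 0, 0, 0, 0.76],
    [-0.0091, -0.0228, 0, 0, 0, 0, 0.76],
    [-0.0091, -0.0228, 0, 0, 0, 0, 0.76],
    [-0.0091, -0.0228, 0, 0, 0, 0, 0.76],
    [-0.0091, -0.0228, 0, 0, 0, 0, 0.76],
    [-0.0091, -0.0228, -0.02, 0, 0, 0, 0.76],
    [-0.0091, -0.0228, -0.02, 0, 0, 0, 0.76],
    [0, 0, 0, 0, 0, 0, 0.76],
    [0, 0, 0, 0, 0, 0, 0.76],
    [0, 0, 0, 0, 0, 0, 0.76],
  ],
)

```text
time_s: 28.05
eef_pos: [400.7, -274.9, 133.3]
ee_rot: [[0.905, 0.001, -0.426], [0.426, 0.001, 0.905], [0.001, -1.0, 0.0]]
ft_force: [-0.3, -0.4, -0.6]
gripper_width: 71.4
```

Run:
```python
from h import *
p,d,W,o=look('w10')
Q,k=blob(W,398,-276,40,8,40)
Q,k=blob(W,398,-276,40,20,40)
# flat orientation: min width over angles
h=cv2.convexHull(Q[:,:2].astype(np.float32))[:,0]
an=np.arange(0,180,1.);wd=[np.ptp(h@np.array([np.cos(np.radians(t)),np.sin(np.radians(t))])) for t in an]
s=[(wd[t]+wd[t+60]+wd[t+120],t) for t in range(60)]; print(min(s))
```

```text
eef [ 400.7 -274.9  133.3] yaw 25.24 t 28.05 F [-0.3 -0.4 -0.6] w 71.4
2196 z98 25.9 [ 399.1 -276.1] [40.9 47.2] 25.1
1867 z98 25.9 [ 399.1 -276.1] [40.8 47.2] 24.7
(np.float64(123.70557848392815), 25)
```

View pics/w10.png

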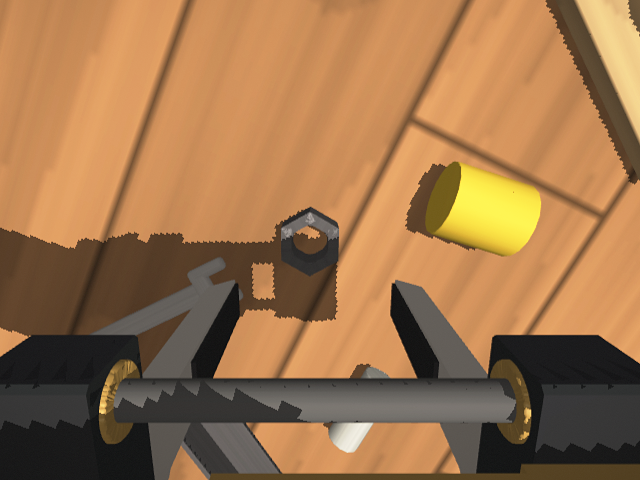

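Call:
apply_moves(
  plan=[
    [-0.0014, -0.001, -0.025, 0, 0, 0, 0.76],
    [0, 0, -0.025, 0, 0, 0, 0.76],
    [0, 0, -0.025, 0, 0, 0, 0.76],
    [0, 0, -0.025, 0, 0, 0, 0.76],
    [0, 0, -0.015, 0, 0, 0, 0.76],
    [0, 0, -0.005, 0, 0, 0, 0.76],
    [0, 0, 0, 0, 0, 0, 0.76],
    [0, 0, 0, 0, 0, 0, 0.76],
    [0, 0, 0, 0, 0, 0, 0.76],
  ],
)

```text
time_s: 29.0
eef_pos: [399.2, -277.4, 14.1]
ee_rot: [[0.905, 0.002, -0.425], [0.425, -0.001, 0.905], [0.001, -1.0, -0.001]]
ft_force: [0.2, -0.6, 0.1]
gripper_width: 71.3
```

Call:
apply_moves(
  plan=[
    [0, 0.001, -0.0025, 0, 0, 0, 0.76],
    [0, 0, 0, 0, 0, 0, 0.3],
    [0, 0, 0, 0, 0, 0, 0.3],
    [0, 0, 0, 0, 0, 0, 0.3],
    [0, 0, 0, 0, 0, 0, 0.3],
    [0, 0, 0, 0, 0, 0, 0.3],
    [0, 0, 0, 0, 0, 0, 0.3],
  ],
)

```text
time_s: 29.7
eef_pos: [398.3, -276.2, 10.7]
ee_rot: [[0.905, -0.0, -0.425], [0.425, -0.0, 0.905], [-0.0, -1.0, 0.0]]
ft_force: [-0.1, -0.5, 0.6]
gripper_width: 40.7
```

Call:
apply_moves(
  plan=[
    [0, 0, 0.02, 0, 0, 0, 0.3],
    [0, 0, 0.03, 0, 0, 0, 0.3],
    [0, 0, 0.03, 0, 0, 0, 0.3],
    [0, 0, 0.03, 0, 0, 0, 0.3],
    [0.0093, 0.0229, 0.03, 0, 0, 0, 0.3],
    [0.0093, 0.0229, 0, 0, 0, 0.0752, 0.3],
    [0.0093, 0.0229, 0, 0, 0, 0.0752, 0.3],
    [0.0093, 0.0229, 0, 0, 0, 0.0752, 0.3],
    [0.0093, 0.0229, 0, 0, 0, 0.0752, 0.3],
    [0.0093, 0.0229, 0, 0, 0, 0.0752, 0.3],
    [0.0093, 0.0229, 0, 0, 0, 0, 0.3],
    [0.0093, 0.0229, 0, 0, 0, 0, 0.3],
    [0.0093, 0.0229, 0, 0, 0, 0, 0.3],
    [0.0093, 0.0229, 0, 0, 0, 0, 0.3],
    [0.0093, 0.0229, 0, 0, 0, 0, 0.3],
    [0.0093, 0.0223, 0, 0, 0, 0, 0.3],
    [0, 0, -0.03, 0, 0, 0, 0.3],
    [0, 0, 0, 0, 0, 0, 0.3],
    [0, 0, 0, 0, 0, 0, 0.3],
    [0, 0, 0, 0, 0, 0, 0.3],
  ],
)

```text
time_s: 31.7
eef_pos: [510.2, -2.5, 121.3]
ee_rot: [[0.516, 0.0, -0.856], [0.856, -0.0, 0.516], [0.0, -1.0, -0.0]]
ft_force: [0.2, 0.7, -1.9]
gripper_width: 41.2
```

Run:
```python
from h import *
p,d,W,o=look('w11'); print(loc(o['eef_pos']),observe()['eef_pos'])
```

```text
eef [510.2  -2.5 121.3] yaw 58.92 t 31.7 F [ 0.2  0.7 -1.9] w 41.2
[   0.9 -118.5] [510.42751364  -2.45886388 121.48310503]
```

View pics/w11.png

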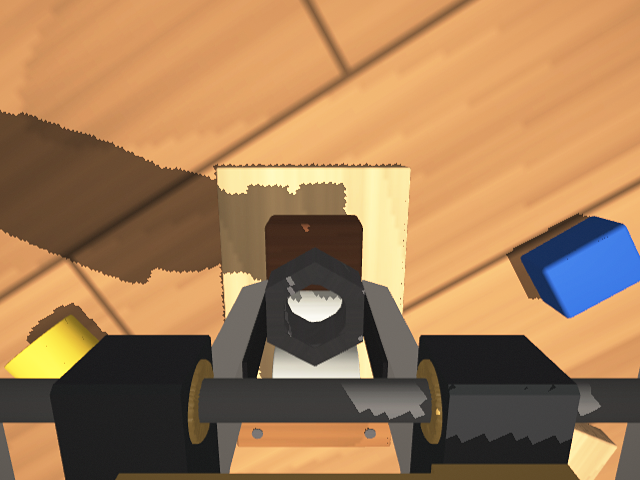

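Call:
apply_moves(
  plan=[
    [-0.0009, 0.0005, -0.02, 0, 0, 0, 0.3],
    [0, 0, -0.02, 0, 0, 0, 0.3],
    [0, 0, -0.01, 0, 0, 0, 0.3],
    [0, 0, -0.005, 0, 0, 0, 0.3],
    [0, 0, 0, 0, 0, 0, 0.3],
    [0, 0, 0, 0, 0, 0, 0.3],
    [0, 0, 0, 0, 0, 0, 0.3],
    [0, 0, 0, 0, 0, 0, 0.3],
  ],
)

```text
time_s: 32.55
eef_pos: [509.6, -1.4, 66.2]
ee_rot: [[0.515, 0.001, -0.857], [0.857, 0.0, 0.515], [0.001, -1.0, -0.001]]
ft_force: [0.9, -0.9, -1.7]
gripper_width: 40.6
```

Run:
```python
from h import *
o=observe(); print(o['eef_pos'],loc(o['eef_pos']))
```

```text
[509.59691211  -1.38780657  66.23593049] [   1.5 -119.6]
```

Call:
apply_moves(
  plan=[
    [0, 0, -0.0025, 0, 0, 0, 0.3],
    [0, 0, 0, 0, 0, 0, 0.3],
    [0, 0, 0, 0, 0, 0, 0.3],
  ],
)

```text
time_s: 32.85
eef_pos: [509.1, -1.4, 63.1]
ee_rot: [[0.515, -0.0, -0.857], [0.857, -0.0, 0.515], [-0.0, -1.0, 0.0]]
ft_force: [0.4, 0.3, -2.1]
gripper_width: 41.0
```

Call:
apply_moves(
  plan=[
    [0, 0, -0.0005, 0, 0, 0, 0.3],
    [0, 0, 0, 0, 0, 0, 0.3],
    [0, 0, 0, 0, 0, 0, 0.3],
  ],
)

```text
time_s: 33.15
eef_pos: [509.2, -1.3, 62.7]
ee_rot: [[0.515, 0.0, -0.857], [0.857, 0.0, 0.515], [0.0, -1.0, 0.0]]
ft_force: [0.1, 0.3, -0.7]
gripper_width: 40.5
```

Contact is starting, so I'll release and rise.

Call:
apply_moves(
  plan=[
    [0, 0, -0.0003, 0, 0, 0, 0.3],
    [0, 0, 0, 0, 0, 0, 0.5],
    [0, 0, 0, 0, 0, 0, 0.7],
    [0, 0, 0, 0, 0, 0, 0.7],
    [0, 0, 0, 0, 0, 0, 0.7],
    [0, 0, 0.02, 0, 0, 0, 0.7],
    [0, 0, 0.03, 0, 0, 0, 0.7],
    [0, 0, 0.03, 0, 0, 0, 0.7],
    [0, 0, 0.03, 0, 0, 0, 0.7],
    [0, 0, 0, 0, 0, 0, 0.7],
    [0, 0, 0, 0, 0, 0, 0.7],
    [0, 0, 0, 0, 0, 0, 0.7],
  ],
)

```text
time_s: 34.35
eef_pos: [508.3, -1.7, 171.4]
ee_rot: [[0.515, -0.002, -0.857], [0.857, -0.0, 0.515], [-0.001, -1.0, 0.002]]
ft_force: [0.4, -1.1, -0.7]
gripper_width: 65.6
```

Run:
```python
from h import *
p,d,W,o=look('w12'); row(W)
L=np.stack([(W[...,:2]-F)@av,(W[...,:2]-F)@wv],-1)
m=(W[...,2]>70)&(W[...,2]<85)&(L[...,1]<-85)&(L[...,1]>-150)&(abs(L[...,0])<40)
print(cv2.minAreaRect(L[m].astype(np.float32)),np.percentile(W[m][:,2],[2,50,98]))
```

```text
eef [508.3  -1.7 171.4] yaw 58.97 t 34.35 F [ 0.4 -1.1 -0.7] w 65.6
chock 2514 [   0.9 -120.2] [60.1 45. ] 0.2 z 57.9
med 3122 [  0.7 -76. ] [56.2 37.3] 0.1 z 60.8
thick 4126 [  2.  -33.8] [56.1 40.4] 0.1 z 72.3
((2.088186264038086, -119.39646911621094), (40.76509475708008, 46.582584381103516), 1.0183244943618774) [71.24947209 76.48110144 77.81720713]
```

View pics/w12.png

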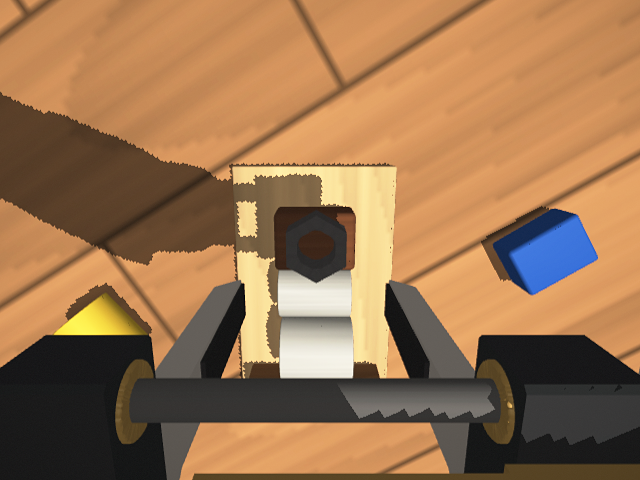

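Call:
apply_moves(
  plan=[
    [-0.0007, -0.0241, 0, 0, 0, 0, 0.7],
    [-0.0007, -0.0241, 0, 0, 0, 0, 1],
    [-0.0007, -0.0241, 0, 0, 0, 0.079, 1],
    [-0.0007, -0.0241, 0, 0, 0, 0.079, 1],
    [-0.0007, -0.0241, 0, 0, 0, 0.079, 1],
    [-0.0007, -0.0241, 0, 0, 0, 0.079, 1],
    [-0.0007, -0.0241, 0, 0, 0, 0, 1],
    [-0.0007, -0.0241, 0, 0, 0, 0, 1],
    [-0.0007, -0.0241, 0, 0, 0, 0, 1],
    [-0.0007, -0.0241, 0, 0, 0, 0, 1],
    [-0.0007, -0.0241, 0, 0, 0, 0, 1],
    [-0.0007, -0.0241, 0, 0, 0, 0, 1],
    [-0.0007, -0.0241, 0, 0, 0, 0, 1],
    [-0.0007, -0.0241, 0, 0, 0, 0, 1],
    [-0.0007, -0.0241, -0.02, 0, 0, 0, 1],
    [-0.0005, -0.0241, -0.02, 0, 0, 0, 1],
    [0, 0, 0, 0, 0, 0, 1],
    [0, 0, 0, 0, 0, 0, 1],
    [0, 0, 0, 0, 0, 0, 1],
  ],
)

```text
time_s: 36.3
eef_pos: [499.0, -385.1, 132.7]
ee_rot: [[0.043, 0.001, -0.999], [0.999, 0.001, 0.043], [0.001, -1.0, -0.001]]
ft_force: [0.7, 0.3, 0.6]
gripper_width: 94.3
```

Run:
```python
from h import *
p,d,W,o=look('w13')
Q,k=blob(W,497,-387,45,8,40)
print(Q[Q[:,2]>25].mean(0))
```

```text
eef [ 499.  -385.1  132.7] yaw 87.54 t 36.3 F [0.7 0.3 0.6] w 94.3
3522 z98 29.1 [ 497.1 -386.8] [66.1 27.3] 88.0
[ 496.9243569  -386.85493368   27.28396406]
```

View pics/w13.png

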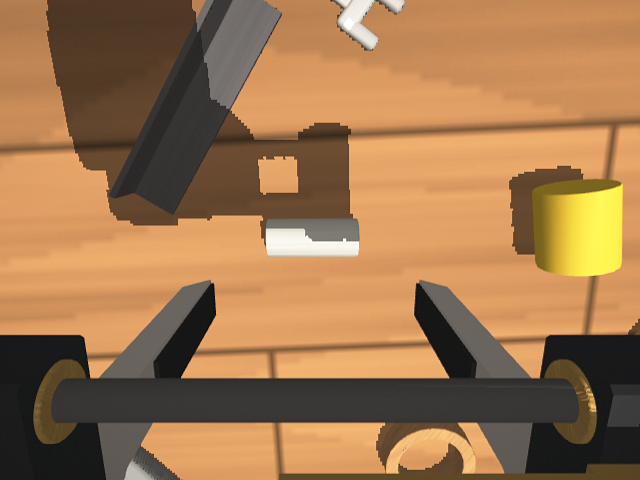

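Call:
apply_moves(
  plan=[
    [-0.0015, -0.0012, -0.025, 0, 0, 0.004, 1],
    [0, 0, -0.025, 0, 0, 0, 1],
    [0, 0, -0.025, 0, 0, 0, 1],
    [0, 0, -0.025, 0, 0, 0, 1],
    [0, 0, -0.015, 0, 0, 0, 1],
    [0, 0, -0.004, 0, 0, 0, 1],
    [0, 0, 0, 0, 0, 0, 1],
    [0, 0, 0, 0, 0, 0, 1],
    [0, 0, 0, 0, 0, 0, 1],
  ],
)

```text
time_s: 37.25
eef_pos: [497.5, -388.6, 14.7]
ee_rot: [[0.039, 0.002, -0.999], [0.999, -0.001, 0.039], [-0.001, -1.0, -0.002]]
ft_force: [0.0, -0.2, -0.2]
gripper_width: 93.9
```

Call:
apply_moves(
  plan=[
    [-0.0003, 0.001, -0.0025, 0, 0, 0, 1],
    [0, 0, 0, 0, 0, 0, 0.6],
    [0, 0, 0, 0, 0, 0, 0.6],
    [0, 0, 0, 0, 0, 0, 0.6],
    [0, 0, 0, 0, 0, 0, 0.6],
    [0, 0, 0, 0, 0, 0, 0.6],
    [0, 0, 0, 0, 0, 0, 0.6],
  ],
  grip_force=20,
)

```text
time_s: 37.95
eef_pos: [496.4, -387.2, 10.9]
ee_rot: [[0.039, -0.0, -0.999], [0.999, 0.0, 0.039], [0.0, -1.0, 0.0]]
ft_force: [0.4, -0.3, 0.1]
gripper_width: 65.6
```

Call:
apply_moves(
  plan=[
    [0, 0, 0.02, 0, 0, 0, 0.6],
    [0, 0, 0.03, 0, 0, 0, 0.6],
    [0, 0, 0.03, 0, 0, 0, 0.6],
    [0, 0, 0.03, 0, 0, 0, 0.6],
    [0.0042, 0.0237, 0.03, 0, 0, 0, 0.6],
    [0.0042, 0.0237, 0, 0, 0, -0.0797, 0.6],
    [0.0042, 0.0237, 0, 0, 0, -0.0797, 0.6],
    [0.0042, 0.0237, 0, 0, 0, -0.0797, 0.6],
    [0.0042, 0.0237, 0, 0, 0, -0.0797, 0.6],
    [0.0042, 0.0237, 0, 0, 0, 0, 0.6],
    [0.0042, 0.0237, 0, 0, 0, 0, 0.6],
    [0.0042, 0.0237, 0, 0, 0, 0, 0.6],
    [0.0042, 0.0237, 0, 0, 0, 0, 0.6],
    [0.0042, 0.0237, 0, 0, 0, 0, 0.6],
    [0.0042, 0.0237, 0, 0, 0, 0, 0.6],
    [0.0042, 0.0237, 0, 0, 0, 0, 0.6],
    [0.0042, 0.0237, 0, 0, 0, 0, 0.6],
    [0.0042, 0.0237, 0, 0, 0, 0, 0.6],
    [0.0044, 0.024, 0, 0, 0, 0, 0.6],
    [0, 0, 0, 0, 0, 0, 0.6],
  ],
)

```text
time_s: 39.95
eef_pos: [560.1, -26.6, 151.2]
ee_rot: [[0.509, 0.001, -0.861], [0.861, 0.003, 0.509], [0.003, -1.0, 0.001]]
ft_force: [-0.6, 0.8, 0.0]
gripper_width: 65.8
```

Call:
apply_moves(
  plan=[
    [0, 0, -0.02, 0, 0, 0, 0.6],
    [0, 0, -0.01, 0, 0, 0, 0.6],
    [0, 0, 0, 0, 0, 0, 0.6],
    [0, 0, 0, 0, 0, 0, 0.6],
    [0, 0, 0, 0, 0, 0, 0.6],
  ],
)

```text
time_s: 40.45
eef_pos: [560.0, -31.7, 121.4]
ee_rot: [[0.514, 0.001, -0.858], [0.858, -0.0, 0.514], [0.0, -1.0, -0.001]]
ft_force: [0.1, -0.3, -1.2]
gripper_width: 66.0
```

Run:
```python
from h import *
p,d,W,o=look('w14'); o=observe(); print(o['eef_pos'],loc(o['eef_pos']))
```

```text
eef [560.  -31.7 121.4] yaw 59.05 t 40.45 F [ 0.1 -0.3 -1.2] w 66.0
[560.01809012 -31.63472493 121.48595183] [  1.3 -60.8]
```

View pics/w14.png

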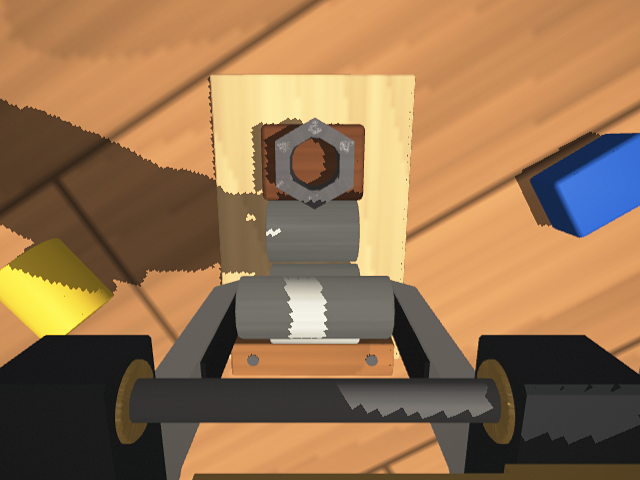

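Call:
apply_moves(
  plan=[
    [0, 0, -0.02, 0, 0, 0, 0.6],
    [0, 0, -0.015, 0, 0, 0, 0.6],
    [0, 0, -0.01, 0, 0, 0, 0.6],
    [0, 0, -0.006, 0, 0, 0, 0.6],
    [0, 0, 0, 0, 0, 0, 0.6],
    [0, 0, 0, 0, 0, 0, 0.6],
    [0, 0, 0, 0, 0, 0, 0.6],
    [0, 0, 0, 0, 0, 0, 0.6],
  ],
)

```text
time_s: 41.3
eef_pos: [560.0, -31.4, 70.4]
ee_rot: [[0.514, 0.001, -0.858], [0.858, -0.0, 0.514], [0.0, -1.0, -0.001]]
ft_force: [-0.9, -0.4, -1.4]
gripper_width: 65.9
```

Run:
```python
from h import *
o=observe(); print(o['eef_pos'],loc(o['eef_pos']))
```

```text
[559.95270152 -31.41176218  70.38041711] [  1.5 -61. ]
```

Call:
apply_moves(
  plan=[
    [0, 0, -0.003, 0, 0, 0, 0.6],
    [0, 0, 0, 0, 0, 0, 0.6],
    [0, 0, 0, 0, 0, 0, 0.6],
    [0, 0, -0.001, 0, 0, 0, 0.6],
    [0, 0, 0, 0, 0, 0, 0.6],
    [0, 0, 0, 0, 0, 0, 0.6],
  ],
)

```text
time_s: 41.9
eef_pos: [559.5, -31.4, 65.8]
ee_rot: [[0.514, -0.0, -0.858], [0.858, 0.0, 0.514], [0.0, -1.0, 0.0]]
ft_force: [-1.0, -0.8, -1.2]
gripper_width: 65.7
```

Call:
apply_moves(
  plan=[
    [0, 0, -0.0008, 0, 0, 0, 0.6],
    [0, 0, 0, 0, 0, 0, 0.6],
    [0, 0, 0, 0, 0, 0, 0.6],
  ],
)

```text
time_s: 42.2
eef_pos: [559.9, -31.5, 65.3]
ee_rot: [[0.514, 0.001, -0.858], [0.858, -0.0, 0.514], [0.0, -1.0, -0.001]]
ft_force: [1.0, -0.9, 0.8]
gripper_width: 66.0
```

Call:
apply_moves(
  plan=[
    [0, 0, 0, 0, 0, 0, 0.72],
    [0, 0, 0, 0, 0, 0, 0.8],
    [0, 0, 0, 0, 0, 0, 0.85],
    [0, 0, 0, 0, 0, 0, 0.85],
    [0, 0, 0, 0, 0, 0, 0.85],
    [0, 0, 0, 0, 0, 0, 0.85],
  ],
)

```text
time_s: 42.8
eef_pos: [559.5, -31.4, 65.0]
ee_rot: [[0.514, -0.0, -0.858], [0.858, 0.0, 0.514], [-0.0, -1.0, 0.0]]
ft_force: [-0.8, -0.9, -0.3]
gripper_width: 80.2
```

Run:
```python
from h import *
p,d=get_image('scene');save('s1',cv2.resize(p[210:350,260:420],(800,700))[:600])
p,d,W,o=look('w15')
```

```text
eef [559.6 -31.4  65.1] yaw 59.09 t 42.85 F [ 0.4 -0.1 -0.2] w 80.1
```

View pics/s1.png

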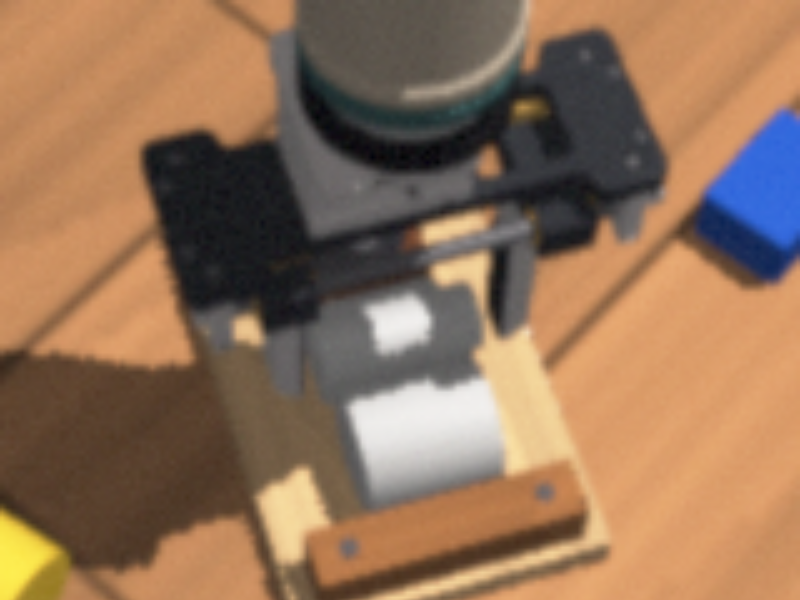

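View pics/w15.png

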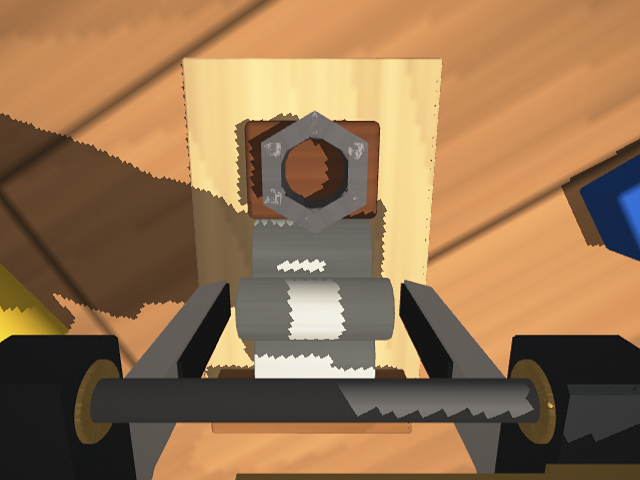

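The thin bar rests in the groove with the fingers clear of it. I'll rise, then move back to check with the other cameras.

Call:
apply_moves(
  plan=[
    [0, 0, 0.01, 0, 0, 0, 0.85],
    [0, 0, 0.025, 0, 0, 0, 0.85],
    [0, 0, 0.03, 0, 0, 0, 0.85],
    [0, 0, 0.03, 0, 0, 0, 0.85],
    [0, 0, 0.03, 0, 0, 0, 0.85],
    [-0.02, -0.03, 0, 0, 0, 0, 0.85],
    [-0.02, -0.03, 0, 0, 0, 0, 0.85],
    [-0.01, -0.03, 0, 0, 0, 0, 0.85],
    [0, -0.03, 0, 0, 0, 0, 0.85],
    [0, -0.03, 0, 0, 0, 0, 0.85],
    [0, -0.03, 0, 0, 0, 0, 0.85],
    [0, -0.03, 0, 0, 0, 0, 0.85],
    [0, -0.03, 0, 0, 0, 0, 0.85],
    [0, 0, 0, 0, 0, 0, 0.85],
    [0, 0, 0, 0, 0, 0, 0.85],
    [0, 0, 0, 0, 0, 0, 0.85],
    [0, 0, 0, 0, 0, 0, 0.85],
  ],
)

```text
time_s: 44.6
eef_pos: [509.9, -269.8, 190.5]
ee_rot: [[0.512, 0.0, -0.859], [0.859, 0.0, 0.512], [0.0, -1.0, -0.0]]
ft_force: [-0.1, -0.5, 0.1]
gripper_width: 80.2
```

Run:
```python
from h import *
p,d=get_image('scene');c=get_calibration('scene');W=cloud(p,d,c);save('s2',cv2.resize(p[220:345,270:410],(672,600),interpolation=cv2.INTER_CUBIC))
Fs=np.array([550.6,-29.5])+72*wv
def rep(W,F0,zo):
    L=np.stack([(W[...,:2]-F0)@av,(W[...,:2]-F0)@wv],-1); Z=W[...,2]-18-zo
    for n,lo,hi,w0,w1 in [('chock',30,37,-150,-97),('nut',53,62,-150,-95),('med',30,44,-97,-77),('slim',53,70,-85,-40),('thick',38,54,-40,-3)]:
        m=(Z>lo)&(Z<hi)&(L[...,1]>w0)&(L[...,1]<w1)&(abs(L[...,0])<45); q=L[m]
        if len(q)>5:
            k=cv2.minAreaRect(q.astype(np.float32)); print(n,len(q),np.array(k[0]).round(1),np.array(k[1]).round(1),round(k[2],1),'zmax',np.percentile(Z[m],[50,98]).round(1))
rep(W,Fs,-2.5)
p2,d2=get_image('top');c2=get_calibration('top');W2=cloud(p2,d2,c2);save('t2',cv2.resize(p2[150:290,280:420],(600,600),interpolation=cv2.INTER_CUBIC))
rep(W2,np.array([548.25,-28.16])+72*wv,-.4)
blob(W2,417,257,50,60,90)
print(observe()['eef_pos'])
```

```text
chock 258 [   0.5 -118.7] [60.8 43. ] 1.5 zmax [33.8 36.7]
nut 231 [   1.3 -119.2] [41.5 45.4] 55.5 zmax [57.4 60.7]
med 86 [ -0.1 -89.7] [14.3 55.4] 89.8 zmax [35.7 39.9]
slim 423 [  1.4 -59.4] [28.4 66. ] 88.6 zmax [61.7 66.4]
thick 525 [  1.5 -21.6] [36.2 57.2] 89.0 zmax [49.1 53.3]
chock 383 [   0.3 -118.8] [43.8 59.8] 89.7 zmax [33.5 36.5]
nut 288 [   1.1 -119.4] [45.4 41.2] 29.6 zmax [58.  61.6]
med 264 [  0.3 -87.1] [56.  19.8] 0.0 zmax [36.8 41.7]
slim 519 [  1.5 -57.7] [65.8 32.7] 0.3 zmax [61.8 66.9]
thick 487 [  1.2 -22.6] [34.8 56.3] 89.9 zmax [49.7 53.7]
592 z98 79.1 [417.1 259.1] [47.  46.7] 64.0
[ 509.84292068 -270.25572896  190.34859797]
```

View pics/s2.png

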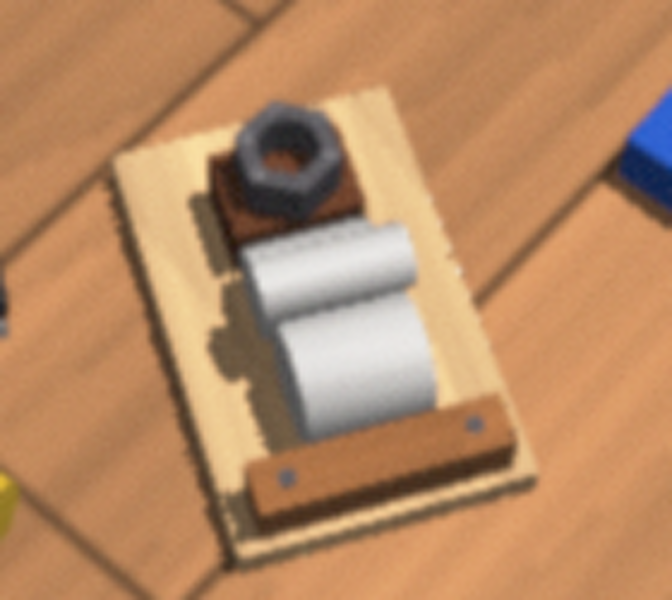

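View pics/t2.png

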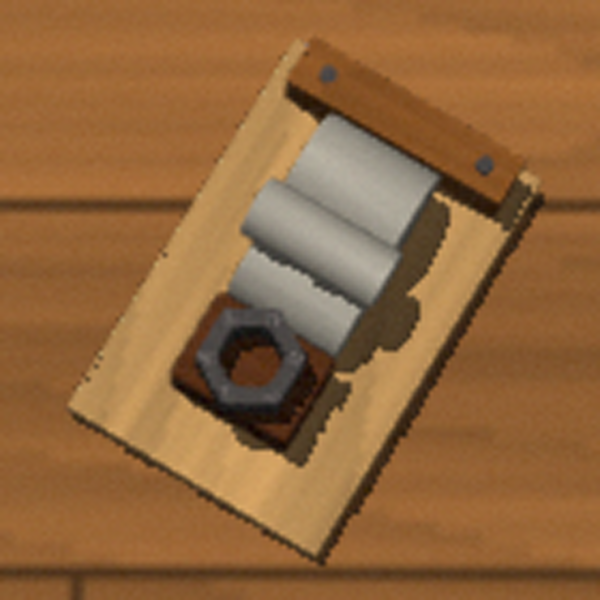

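Both views show the complete stack: thick bar by the batten, medium beside it, nut centred on the chock, thin bar in the groove. The jar is unmoved and the arm is clear, so I'm handing in.

```bash
python3 -c "
from h import *
print(job_done())"
```

```text
the job is handed in; nothing more can be done
None
```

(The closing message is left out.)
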